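# Tighten the recessed nut of the ink pump with a T-handled socket key

### The arm

A 6-joint arm with a two-finger parallel gripper is mounted at the origin on the work surface. World frame = base frame: x ahead of the robot, y to its left, z up, the work surface at z = 0. Lengths are in m, angles in rad, forces in N, time in s.
With the tool pointing down it reaches from about 0.35 to 0.95 m from the base axis. Payload 17.4 kg.
Tool frame: the origin (TCP) lies midway between the tips of the shut fingers; the grasp point (between the pads) lies arm.pinch_z behind it (arm.pinch_z is the distance from the TCP to the grasp point, in m); z points along the fingers, y is the direction in which the jaws open and shut (so a half turn about z gives the same grasp; the last joint's range is limited). The gripper opens to 93 mm and grips with 3 to 60 N. Pads are 15 mm wide; open, the fingers measure 128 mm over their backs; the gripper's body (75 mm by 188 mm) begins 65 mm behind the grasp point.
Start: joints at [1.308, 0.116, 1.442, -0, 1.584, -0.038], TCP at [0.15, 0.658, 0.219] pointing down, gripper open.
Joint ranges: [-2.83, 2.83], [-0.83, 2.19], [0.07, 2.5], [-1.14, 4.28], [0.01, 3], [-2.97, 2.97]. Speed limits (rad/s): [1.89, 1.89, 2.22, 3.14, 3.14, 3.14].

### API

Orientations are given as a rotation vector (axis times angle).
In Python, from bench import arm, optics, finish_job, models gives the robot as it stands.
- The arm moves only by the tool servo_tool, never from a script. Its argument "motion" is a list of rows, each an object of numbers: "x", "y", "z": the shift along the tool's x, y, z in cm; "turn": the turn about the tool's z in rad; "hand": the opening, from 0 (shut) to 1 (fully open). A call has 1 to 12 rows; each row is the pose to reach, as a shift and turn from the pose commanded when the call began, along the tool's axes at that moment; what a row does not reach only later rows make up. A row lasts 1/10 s, in which the tool goes at most 50 mm and 8.59 degrees, less where a joint would pass 70% of its speed; a pose out of reach is approached as far as the arm can. A call with a gripper value outside its range is refused whole. The fingers move at their own pace and stop on an object; "squeeze" is the grip in N (left out, the last holds). Time passes only in rows, so rows that repeat a pose let the fingers close. It gives the time, the measured TCP pose, the force and the opening at its end, in the units of the state.
- arm.get_state(): the state, without advancing time (a new reading comes with each control period).
- optics.read_camera(name): name is "scene" or "top" or "wrist"; returns a dict with "frame" (400x640x3 uint8, red, green, blue), "fx", "fy", "cx", "cy" (pixels), "dist" ([k1, k2, p1, p2, k3] as OpenCV has them; the pictures are not rectified), "world_to_cam" (4x4, takes a point from world to camera coordinates). Camera axes: x right, y down, z forward; pixel columns grow to the right and rows downward; lengths in m; the calibration is good to about 2 mm. A picture is of the moment at which its call begins. There is no depth.
- finish_job(): hands the job in, once; it reports no verdict.
Trained networks look in a picture, given as the dict that the camera call returned (one of the last four; its "shot" number tells which), for a name from the list of things; names that differ only in an ending like _2 or _b are one class to them, and where a whole thing is asked for, a point or a joint stands for the part that bears it (a point fixed in the world has none). Each returns a list of dicts, best first, with "conf" (0 to 1); they miss things now and then, are a little off and sometimes report something else, mostly with a low value. They report only what shows in the picture. A call takes as long as a camera call. They do not tell look-alikes from the thing itself.
- models.outline_of(picture, label): "mask" (400x640 bool, what is visible of it) and "extent" ([left, top, width, height] in pixels, round what is visible of it).
The state is a dict: "time": time; "joints": joint angles; "qd": joint speeds; "joint_torque": joint torques, N m; "tcp_pos": TCP position; "tcp_rot": TCP orientation; "contact_force": force on the tool from outside, world axes, zero at the start; "moment": the same for the moment, N m; "gripper_width": finger opening in m.
Only numpy, scipy, OpenCV 4.12 (cv2) and the standard library are available. Lean on these libraries where they do the work, as an engineer would, in place of code of your own. Each camera call takes 0.05 s, during which the arm holds its last target. There are 200 camera calls.

### The job

Take the long T-handled socket key off its sloping rest, stand it upright in the deep bore of the ink pump and let go of it. Then take a fresh hold, get its socket right down over the nut at the bottom of the bore and turn it clockwise (seen from above) until the nut comes up against its stop. Leave the key standing upright on the nut, fully down, with nothing holding it, and do not push or knock the bottles, jars, cups and scraper round about.

Things in the scene. Friction and masses are not known exactly. Their poses are not given: they have to be found in the camera images.
- key_mid (a point): Loose T-handled socket key, dark steel, 200 mm long, 0.4 kg. Its axis is z, from the socket end to the crossbar. This point is on the axis half-way along, 100 mm from each end, near the centre of mass, on the bare shank. The shank is square, 16 x 16 mm (faces along x and y), from 44 to 178 mm above the socket end. At the start it lies in the sloping rest.
- key_bar (a point): Centre of the key's crossbar, on the key's axis 189 mm from the socket end; axes as for key_mid. The bar is 90 mm long along y, 18 mm thick along x and 22 mm tall along z (178 to 200 mm), and crosses the shank at its middle. With the key fully down on the nut this point is 214 mm above the bench.
- key_foot (a point): Centre of the open end of the key's socket, on its axis; axes as for key_mid. The socket is round, 41 mm across and 42 mm tall, with a hexagonal hole 28 mm across flats, 24 mm deep; the hole's flats face along x and every 60 degrees from it.
- rest: Grey fixed rest on the bench; origin under the key's mid-point, x the level direction of the key from socket to crossbar. The key's axis rises at 45 degrees, crossbar level and high, socket end low (34 mm above the bench) against a stop. A cradle holds the socket (0 to 40 mm along the key), a fork the shank (142 to 160 mm, 27 mm wide); between them the shank is free all round. The key lifts straight up.
- bore_floor (a point): Centre of the floor of the pump's bore, 25 mm above the bench; z up, x towards the pump's blue motor. The bore is upright, open at the top, 45 mm across, 60 mm deep, with a 5 mm chamfer at the mouth.
- bore_mouth (a point): Centre of the bore's mouth, in the top of the pump, 85 mm above the bench; axes as for bore_floor. The pump is a bare aluminium block, 100 x 100 mm, 85 mm tall, fixed to the bench, with the bore in its middle, a blue motor cylinder (72 mm across) behind it to 150 mm from the bore's axis, and a short nozzle on either side.
- nut_top (a point): Centre of the top of the hexagonal steel nut on the bore's floor, 14 mm above it; turns with the nut. 26 mm across flats, which face along x and every 60 degrees from it. The socket goes down over it to the bore's floor only when the flats line up within about 8 degrees; else the key stands 14 mm too high until turned into line. Play between socket and nut: 9 degrees either way.
- nut (a joint): Turn of the nut, rad, growing clockwise seen from above; starts between 0 and 0.4 and comes up against a hard stop at 1.2 (tight). Turning takes a steady 0.15 N m.
- ink_jar_c (a point): Bystander: squat yellow jar, 72 mm across and 65 mm tall; point half-way up.
- scraper_grip (a point): Bystander: flat scraper lying on the bench, 170 mm long; point on its handle.
- beaker_in (a point): Bystander: clear beaker, 80 mm across and 95 mm tall; point on its inner floor.
- bottle_a_c (a point): Bystander: green bottle, 66 mm across and 170 mm tall; point half-way up.
- bottle_b_c (a point): Bystander: red bottle, 66 mm across and 170 mm tall; point half-way up.
- dark_jar_c (a point): Bystander: blue jar with a black lid, 84 mm across and 85 mm tall; point half-way up.
- pot_in (a point): Bystander: white plastic cup, 90 mm across and 80 mm tall; point on its inner floor.
Mind the look-alikes: they are no part of the job. What is meant by the part that bears key_mid is not turquoise, and is the larger of those in its own colour.

How it is judged:
By the outcome, as a careful person would: the job done as asked, in the order asked, and still so for the second after the job is handed in, with the robot touching nothing.
It also fails if it takes over 58 s, if anything falls off the work surface, if the arm or the gripper's body presses on something with over 40 N, if the wrist force passes 120 N, or if a joint passes its speed limit or range.

## Working session

There is one attempt and no reset: what is moved stays moved. The work goes in short steps, Python scripts to look and compute and a tool call to move; the robot and the scene stay as the last step left them, time stands still between calls to the robot, and variables do not carry over. Pictures are saved under pics/ and viewed, about 8 in all and at most 12, crops included, and the job is handed in when it is done.

Besides the shell and the picture viewer there is one more tool, called in YAML: its name, and indented under it one key for each argument. servo_tool: Moves the arm, as the interface text tells. Its arguments: {"type":"object","properties":{"motion":{"type":"array"},"squeeze":{"type":"number"}},"required":["motion"]}

```bash
mkdir -p pics; ls; python3 - <<'E'
from bench import arm, optics, models
import cv2, numpy as np
print(arm.get_state(), arm.pinch_z)
for n in ("scene","top"):
    p=optics.read_camera(n); cv2.imwrite(f"pics/{n}0.png",p["frame"][:,:,::-1])
    print(n,p["fx"],p["fy"],p["cx"],p["cy"],p["dist"],np.round(p["world_to_cam"],4).tolist())
    for l in ("key_mid","rest","bore_mouth","nut_top","ink_jar_c","scraper_grip","beaker_in","bottle_a_c","dark_jar_c","pot_in"):
        try:
            print(l,[(round(d["conf"],2),d["extent"]) for d in models.outline_of(p,l)][:4])
        except Exception as e: print(l,e)
E
```

```text
pics
{'time': 0.0, 'joints': array([ 1.30817811e+00,  1.16493267e-01,  1.44227311e+00,  2.90126950e-05,
        1.58401615e+00, -3.78156215e-02]), 'qd': array([ 0.00073868, -0.00034594, -0.002703  ,  0.00198026, -0.00090822,
        0.0002633 ]), 'joint_torque': array([ 1.15879986e-03, -7.21243501e+01, -6.22628832e+01,  7.79342791e-02,
        2.35990057e-02, -9.12881683e-05]), 'tcp_pos': array([0.1504222 , 0.65780828, 0.21789541]), 'tcp_rot': array([-3.52352179e-01, -3.12156210e+00,  1.84105080e-03]), 'contact_force': array([ 0.40480826,  0.11828653, -0.00360243]), 'moment': array([-0.01743349, -0.04482081, -0.02819123]), 'gripper_width': 0.09319104974717335} 0.0188
scene 400.04275030848544 400.04275030848544 320.628874678115 200.44521667138935 [-0.07289882  0.          0.          0.          0.        ] [[-0.7707, 0.6368, -0.0222, 0.3751], [0.4164, 0.4769, -0.774, -0.1187], [-0.4823, -0.6058, -0.6327, 1.4728], [0.0, 0.0, 0.0, 1.0]]
key_mid [(0.8, [390.4, 213.2, 76.0, 39.9]), (0.75, [303.9, 160.3, 33.9, 24.8]), (0.71, [244.3, 157.1, 55.7, 34.4])]
rest [(0.66, [255.5, 174.3, 51.8, 4
[... 767 characters left out ...]
.85, [357.7, 154.0, 44.6, 63.4]), (0.74, [366.1, 235.5, 22.2, 46.2]), (0.63, [217.8, 242.5, 44.8, 66.6])]
rest [(0.69, [352.6, 164.8, 41.6, 59.2])]
bore_mouth [(0.57, [210.2, 139.9, 52.5, 76.4])]
nut_top [(0.59, [360.4, 154.5, 44.6, 62.5])]
ink_jar_c [(0.63, [306.2, 142.0, 21.0, 23.4]), (0.53, [211.6, 139.5, 52.8, 77.2])]
scraper_grip [(0.73, [297.1, 177.3, 25.3, 57.4])]
beaker_in [(0.77, [298.3, 96.5, 23.0, 33.3]), (0.63, [360.2, 157.1, 39.8, 60.4])]
bottle_a_c [(0.7, [451.8, 142.1, 36.7, 28.1]), (0.58, [137.5, 155.7, 39.2, 26.3]), (0.3, [211.7, 139.8, 52.5, 75.7])]
dark_jar_c [(0.74, [446.9, 198.1, 32.8, 26.4]), (0.45, [232.1, 184.9, 8.2, 10.1])]
pot_in [(0.77, [144.2, 192.5, 35.3, 31.3])]
```

```bash
python3 - <<'E'
import cv2,numpy as np
t=cv2.imread("pics/top0.png"); s=cv2.imread("pics/scene0.png")
a=cv2.resize(t[80:330,110:510],(800,500),interpolation=cv2.INTER_CUBIC)
cv2.imwrite("pics/t1.png",a)
cv2.imwrite("pics/s1.png",cv2.resize(s[110:385,170:490],(698,600),interpolation=cv2.INTER_CUBIC))
E
```

```text
(no output)
```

View pics/t1.png

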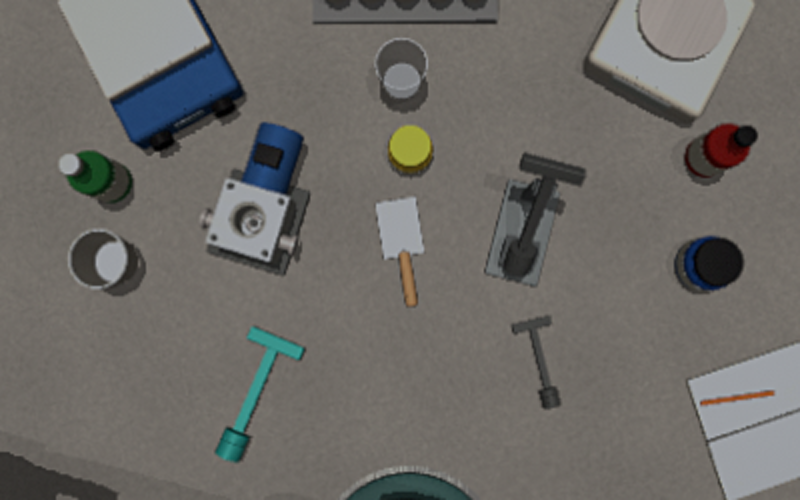

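View pics/s1.png

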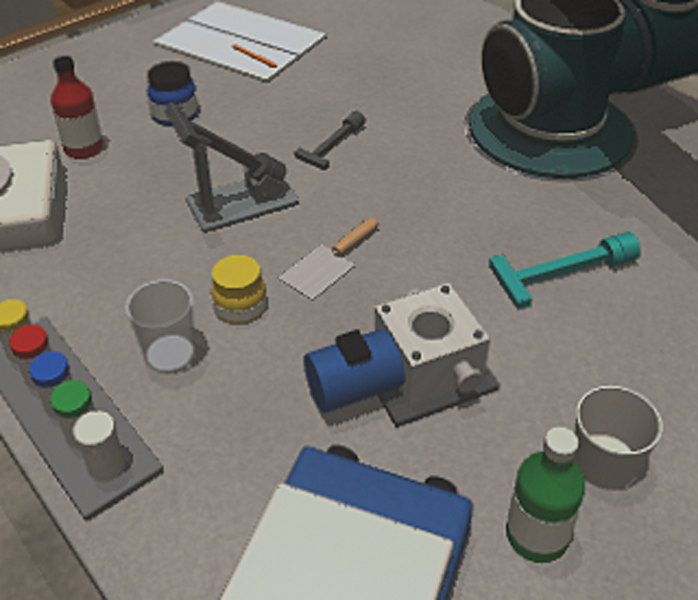

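Candidates for the key (full top-image pixels):
- dark key in the rest, about (380,187)
- small dark key flat on the bench, about (378,261)
- turquoise key, about (240,277)

I choose the large dark key in the rest. In the scene view the pump bore is near (368,258). Next I fit poses from both cameras.

```bash
cat > h.py <<'E'
import numpy as np, cv2
from scipy.optimize import minimize
def proj(p,P):
    P=np.asarray(P,float); W=np.asarray(p["world_to_cam"]); K=np.array([[p["fx"],0,p["cx"]],[0,p["fy"],p["cy"]],[0,0,1]])
    return cv2.projectPoints(P,cv2.Rodrigues(W[:3,:3])[0],W[:3,3],K,np.array(p["dist"],float))[0][:,0]
def ray(p,uv,z):
    W=np.asarray(p["world_to_cam"]); K=np.array([[p["fx"],0,p["cx"]],[0,p["fy"],p["cy"]],[0,0,1]])
    q=cv2.undistortPoints(np.array([[uv]],float),K,np.array(p["dist"],float))[0,0]
    d=W[:3,:3].T@[q[0],q[1],1]; c=-W[:3,:3].T@W[:3,3]
    return c+d*(z-c[2])/d[2]
def box(x,y,z): return np.array([[a,b,c] for a in x for b in y for c in z])
th=np.linspace(0,2*np.pi,24,endpoint=False)
def cyl(r,z0,z1): return np.array([[r*np.cos(t),r*np.sin(t),z] for t in th for z in (z0,z1)])
KEY=[box((-.008,.008),(-.008,.008),(.044,.178)),box((-.009,.009),(-.045,.045),(.178,.2)),cyl(.0205,0,.042)]
def keypose(x,y,yaw,tilt,z0=.034,piv=0.):
    # foot-based pose; axis tilts by 'tilt' from vertical toward direction yaw. x,y is the foot
    a=np.array([np.cos(yaw)*np.sin(tilt),np.sin(yaw)*np.sin(tilt),np.cos(tilt)])
    yy=np.array([-np.sin(yaw),np.cos(yaw),0]); xx=np.cross(yy,a)
    return np.c_[xx,yy,a],np.array([x,y,z0])
def sil(p,parts,R,t,S=4):
    m=np.zeros((400*S,640*S),np.uint8)
    for P in parts:
        h=cv2.convexHull((proj(p,P@R.T+t)*S).astype(np.float32)); cv2.fillConvexPoly(m,np.round(h).astype(np.int32),1)
    return cv2.resize(m.astype(np.float32),(640,400),interpolation=cv2.INTER_AREA)
def iou(a,b): return np.minimum(a,b).sum()/np.maximum(a,b).sum()
E
cat > fit.py <<'E'
from h import *
from bench import optics,models
ps={n:optics.read_camera(n) for n in("scene","top")}
near={"key":{"scene":(272,174),"top":(380,187)},"pump":{"scene":(354,270),"top":(236,178)}}
def pick(p,l,c):
    ds=[d for d in models.outline_of(p,l)]
    d=min(ds,key=lambda d:np.hypot(d["extent"][0]+d["extent"][2]/2-c[0],d["extent"][1]+d["extent"][3]/2-c[1])); print(l,d["conf"],d["extent"]); return d["mask"].astype(np.float32)
mk={n:pick(ps[n],"key_mid",near["key"][n]) for n in ps}
for use in (("scene","top"),("top",)):
    f=lambda v:-sum(iou(sil(ps[n],KEY,*keypose(v[0],v[1],v[2],np.pi/4)),mk[n]) for n in use)
    c=ray(ps["top"],(368.5,211),.04); b=ray(ps["top"],(386,164.5),.175); yaw=np.arctan2(*(b-c)[1::-1])
    r=minimize(f,[c[0],c[1],yaw],method="Nelder-Mead",options=dict(initial_simplex=[[c[0],c[1],yaw],[c[0]+.01,c[1],yaw],[c[0],c[1]+.01,yaw],[c[0],c[1],yaw+.1]],xatol=1e-4))
    R,t=keypose(*r.x,np.pi/4); print(use,"foot",r.x,"bar",t+R[:,2]*.189,"score",-r.fun)
# pump top face: bright quad in the top and scene image
for n,cc in (("top",(236,190)),("scene",(368,258))):
    m=pick(ps[n],"bore_mouth",near["pump"][n])
    img=ps[n]["frame"]; g=img.astype(int); w=((g.min(2)>120)&(m>0)).astype(np.uint8)
    w=cv2.morphologyEx(w,cv2.MORPH_OPEN,np.ones((5,5)))
    k,lab,st,ce=cv2.connectedComponentsWithStats(w); i=1+np.argmax(st[1:,4]); cs=cv2.findContours((lab==i).astype(np.uint8),0,2)[0]
    rct=cv2.minAreaRect(cs[0]); pts=cv2.boxPoints(rct)
    print(n,rct,[np.round(ray(ps[n],q,.085)[:2],4) for q in pts], "ctr",ray(ps[n],rct[0],.085))
    print("by-eye bore", ray(ps[n],{"top":(235,189.5),"scene":(368,258)}[n],.085))
E
python3 fit.py
```

```text
key_mid 0.82 [244.3, 155.2, 56.0, 38.0]
key_mid 0.6 [359.1, 156.5, 43.3, 60.8]
('scene', 'top') foot [ 0.45058332 -0.16890359 -0.24737526] bar [ 0.5801582  -0.20162746  0.16764318] score 1.7078392505645752
('top',) foot [ 0.44972436 -0.16730246 -0.26208313] bar [ 0.57880394 -0.20192848  0.16764318] score 0.9068686962127686
bore_mouth 0.57 [211.5, 141.2, 53.0, 74.4]
top ((232.80001831054688, 189.10000610351562), (34.46882247924805, 33.836368560791016), 18.43494987487793) [array([0.4927, 0.3031]), array([0.5885, 0.2724]), array([0.5548, 0.1742]), array([0.4598, 0.2054])] ctr [0.52374591 0.23864304 0.085     ]
by-eye bore [0.52249941 0.23206884 0.085     ]
bore_mouth 0.91 [306.6, 238.1, 92.8, 67.8]
scene ((367.23077392578125, 257.65386962890625), (31.340557098388672, 38.38525390625), 70.55996704101562) [array([0.5498, 0.1752]), array([0.4438, 0.2041]), array([0.5004, 0.2949]), array([0.5971, 0.2654])] ctr [0.52450441 0.23633049 0.085     ]
by-eye bore [0.52385914 0.23847197 0.085     ]
```

```bash
cat > go.py <<'E'
import sys, numpy as np
from bench import arm
from scipy.spatial.transform import Rotation as Ro
def plan(target=None,ydir=None):
    s=arm.get_state(); R=Ro.from_rotvec(s["tcp_rot"]).as_matrix()
    print("t",round(s["time"],2),"pos",s["tcp_pos"].round(4),"x",R[:,0].round(3),"y",R[:,1].round(3),"z",R[:,2].round(3),"w",round(s["gripper_width"],4),"F",s["contact_force"].round(1),"j",s["joints"].round(2))
    if target is not None: print("shift cm",(R.T@(np.array(target)-s["tcp_pos"])*100).round(2))
    if ydir is not None:
        d=R.T@np.array([np.cos(ydir),np.sin(ydir),0]); a=np.arctan2(-d[0],d[1]); print("turn",a.round(4),"or",(a-np.sign(a)*np.pi).round(4))
if __name__=="__main__":
    v=list(map(float,sys.argv[1:])); plan(v[:3] if len(v)>=3 else None, v[3] if len(v)>3 else None)
E
python3 go.py 0.55 -0.195 0.38 1.32
```

```text
t 1.4 pos [0.1505 0.658  0.2186] x [-0.975  0.223 -0.   ] y [ 0.223  0.975 -0.   ] z [-0. -0. -1.] w 0.0931 F [-0.1  0.8 -0.1] j [ 1.31  0.12  1.44 -0.    1.58 -0.04]
shift cm [-57.96 -74.25 -16.14]
turn 0.026 or -3.1156
```

servo_tool:
  motion:
    - {"z": -5}
    - {"z": -10, "y": -3}
    - {"z": -15, "x": -3, "y": -7}
    - {"z": -16, "x": -6, "y": -11}
    - {"z": -16, "x": -9, "y": -15}
    - {"z": -16, "x": -12, "y": -18}
    - {"z": -16, "x": -15, "y": -22}
    - {"z": -16, "x": -18, "y": -26}
    - {"z": -16, "x": -21, "y": -30}
    - {"z": -16, "x": -24, "y": -34}
    - {"z": -16, "x": -27, "y": -38}
    - {"z": -16, "x": -30, "y": -42}

```text
$.motion[0]: bad value
```

servo_tool:
  motion:
    - {"x": -3, "y": -4}
    - {"x": -6, "y": -8}
    - {"x": -9, "y": -12}
    - {"x": -12, "y": -16}
    - {"x": -15, "y": -20}
    - {"x": -18, "y": -24}
    - {"x": -21, "y": -28}
    - {"x": -25, "y": -31}
    - {"x": -28, "y": -32.3, "turn": 0.026}
    - {"x": -28, "y": -32.3, "turn": 0.026}
    - {"x": -28, "y": -32.3, "turn": 0.026}

```text
$.motion[0]: bad value
```

```bash
python3 go.py 0.579 -0.202 0.38 1.32; python3 - <<'E'
from bench import optics
from h import *
p=optics.read_camera("wrist"); cv2.imwrite("pics/w1.png",p["frame"][:,:,::-1]); W=np.array(p["world_to_cam"]); print((-W[:3,:3].T@W[:3,3]).round(3),W[2,:3].round(3),p["fx"])
R,t=keypose(.4497,-.1673,-.255,np.pi/4); print(proj(p,KEY[1]@R.T+t).round(0).tolist())
E
```

```text
t 1.4 pos [0.1505 0.658  0.2186] x [-0.975  0.223 -0.   ] y [ 0.223  0.975 -0.   ] z [-0. -0. -1.] w 0.0931 F [-0.1  0.8 -0.1] j [ 1.31  0.12  1.44 -0.    1.58 -0.04]
shift cm [-60.95 -74.28 -16.14]
turn 0.026 or -3.1156
[0.078 0.674 0.385] [ 0.263 -0.061 -0.963] 334.3578362482842
[[-435.0, 762.0], [-464.0, 803.0], [-337.0, 755.0], [-362.0, 794.0], [-401.0, 745.0], [-427.0, 783.0], [-308.0, 738.0], [-330.0, 775.0]]
```

View pics/w1.png

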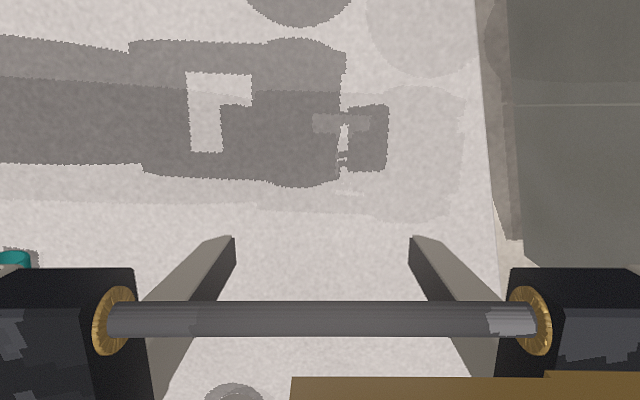

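The picture shows the wrist camera looking between the open fingertips (about (233,240) and (411,240)), with the arm still at its start. Both moves were refused, so rows probably need all five keys.

servo_tool:
  motion:
    - {"x": 0, "y": 0, "z": -5, "turn": 0, "hand": 1}
    - {"x": 0, "y": -3, "z": -10, "turn": 0, "hand": 1}
    - {"x": -3, "y": -7, "z": -15, "turn": 0, "hand": 1}
    - {"x": -6, "y": -11, "z": -16, "turn": 0, "hand": 1}
    - {"x": -9, "y": -15, "z": -16, "turn": 0, "hand": 1}
    - {"x": -12, "y": -18, "z": -16, "turn": 0, "hand": 1}
    - {"x": -15, "y": -22, "z": -16, "turn": 0, "hand": 1}
    - {"x": -18, "y": -26, "z": -16, "turn": 0, "hand": 1}
    - {"x": -21, "y": -30, "z": -16, "turn": 0, "hand": 1}
    - {"x": -24, "y": -34, "z": -16, "turn": 0, "hand": 1}
    - {"x": -27, "y": -38, "z": -16, "turn": 0, "hand": 1}
    - {"x": -30, "y": -42, "z": -16, "turn": 0, "hand": 1}

```text
time: 2.65
tcp_pos: [0.3427, 0.1947, 0.379]
tcp_rot: [0.351, 3.121, 0.001]
contact_force: [1.4, 0.0, -0.2]
gripper_width: 0.0931
```

servo_tool:
  motion:
    - {"x": -3, "y": -4, "z": 0, "turn": 0, "hand": 1}
    - {"x": -6, "y": -8, "z": 0, "turn": 0, "hand": 1}
    - {"x": -9, "y": -12, "z": 0, "turn": 0, "hand": 1}
    - {"x": -12, "y": -16, "z": 0, "turn": 0, "hand": 1}
    - {"x": -15, "y": -20, "z": 0, "turn": 0, "hand": 1}
    - {"x": -18, "y": -24, "z": 0, "turn": 0, "hand": 1}
    - {"x": -21, "y": -28, "z": 0, "turn": 0.02, "hand": 1}
    - {"x": -25, "y": -31, "z": 0, "turn": 0.02, "hand": 1}
    - {"x": -28, "y": -32.3, "z": 0, "turn": 0.02, "hand": 1}
    - {"x": -28, "y": -32.3, "z": 0, "turn": 0.02, "hand": 1}
    - {"x": -28, "y": -32.3, "z": 0, "turn": 0.02, "hand": 1}

```text
time: 3.75
tcp_pos: [0.5437, -0.1809, 0.3781]
tcp_rot: [-0.384, -3.117, -0.001]
contact_force: [-0.7, 0.0, 0.2]
gripper_width: 0.0932
```

```bash
python3 go.py 0.579 -0.202 0.30 1.32; python3 - <<'E'
from bench import optics
from h import *
p=optics.read_camera("wrist"); cv2.imwrite("pics/w2.png",p["frame"][:,:,::-1])
R,t=keypose(.4497,-.1673,-.255,np.pi/4); print(proj(p,KEY[1]@R.T+t).round(0).tolist())
from bench import arm
from scipy.spatial.transform import Rotation as Ro
s=arm.get_state(); T=Ro.from_rotvec(s["tcp_rot"]).as_matrix()
print("tips", proj(p,[s["tcp_pos"]+T[:,1]*k*.0466 for k in(-1,0,1)]))
E
```

```text
t 3.75 pos [ 0.5437 -0.1809  0.3781] x [-0.97   0.243  0.001] y [0.243 0.97  0.   ] z [-0.001  0.001 -1.   ] w 0.0932 F [-0.7  0.   0.2] j [-0.37 -0.1   1.41  0.    1.84 -1.69]
shift cm [-3.94 -1.19  7.81]
turn 0.0054 or -3.1362
[[274.0, 194.0], [273.0, 211.0], [351.0, 195.0], [352.0, 212.0], [276.0, 202.0], [275.0, 218.0], [350.0, 203.0], [351.0, 219.0]]
tips [[236.37786348 249.21103698]
 [323.22137294 249.12466986]
 [410.13339678 249.17429409]]
```

View pics/w2.png

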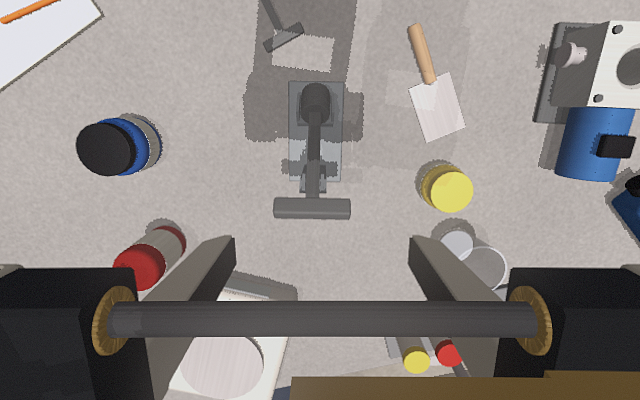

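The picture shows the key's bar at columns 274–350, rows 198–218, which agrees with the prediction from the fit. The small look-alike is at (283,35). I'm moving closer.

servo_tool:
  motion:
    - {"x": -1.5, "y": -0.5, "z": 4, "turn": 0.005, "hand": 1}
    - {"x": -3.9, "y": -1.2, "z": 8, "turn": 0.005, "hand": 1}
    - {"x": -3.9, "y": -1.2, "z": 12, "turn": 0.005, "hand": 1}
    - {"x": -3.9, "y": -1.2, "z": 14.3, "turn": 0.005, "hand": 1}
    - {"x": -3.9, "y": -1.2, "z": 14.3, "turn": 0.005, "hand": 1}
    - {"x": -3.9, "y": -1.2, "z": 14.3, "turn": 0.005, "hand": 1}

```text
time: 4.4
tcp_pos: [0.5784, -0.2012, 0.2375]
tcp_rot: [0.39, 3.116, -0.001]
contact_force: [-0.5, 0.9, 0.8]
gripper_width: 0.0928
```

```bash
cat > wfit.py <<'E'
from bench import optics,models,arm
from h import *
from go import plan
p=optics.read_camera("wrist"); cv2.imwrite("pics/w3.png",p["frame"][:,:,::-1])
ds=models.outline_of(p,"key_mid"); print([(round(d["conf"],2),d["extent"]) for d in ds][:3])
m=max(ds,key=lambda d:d["mask"].sum())["mask"].astype(np.float32)
f=lambda v:-iou(sil(p,KEY,*keypose(*v,np.pi/4))[:300],m[:300])
c=[.4497,-.1673,-.255]
print(f(c))
r=minimize(f,c,method="Nelder-Mead",options=dict(initial_simplex=[c,[c[0]+.005,c[1],c[2]],[c[0],c[1]+.005,c[2]],[c[0],c[1],c[2]+.05]],xatol=1e-4))
R,t=keypose(*r.x,np.pi/4); b=t+R[:,2]*.189; print(r.x,-r.fun,"bar",b)
o=p["frame"][:,:,::-1].copy(); cv2.polylines(o,[np.round(cv2.convexHull(proj(p,KEY[1]@R.T+t).astype(np.float32))).astype(int)],True,(0,255,0)); cv2.imwrite("pics/w3o.png",o)
plan([b[0],b[1],b[2]-.0188],r.x[2]+np.pi/2)
E
python3 wfit.py
```

```text
[(0.63, [260.1, 24.2, 125.9, 207.2]), (0.44, [625.3, 43.6, 13.2, 46.4])]
-0.90236825
[ 0.45109885 -0.16733208 -0.26465506] 0.9444798827171326 bar [ 0.58008895 -0.20228998  0.16764318]
t 4.5 pos [ 0.5789 -0.2016  0.2384] x [-0.969  0.247 -0.003] y [ 0.247  0.969 -0.   ] z [ 0.003 -0.001 -1.   ] w 0.0932 F [ 0.2  0.2 -0.4] j [-0.38 -0.03  1.56  0.    1.61 -1.7 ]
shift cm [-0.1  -0.04  8.96]
turn 0.0153 or -3.1263
```

View pics/w3o.png

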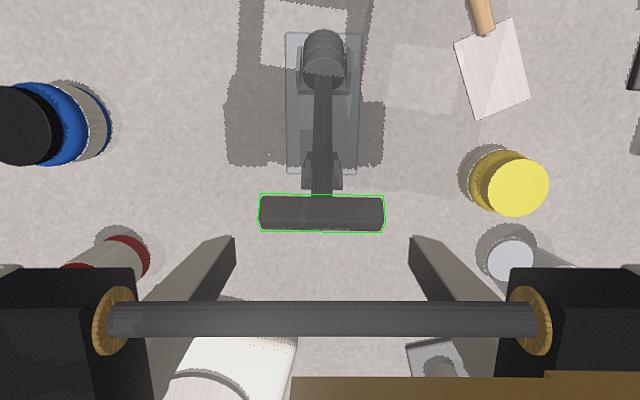

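The overlay fits the bar (259–385, 194–231). It sits centred between the fingers, so I'm descending gradually.

servo_tool:
  motion:
    - {"x": -0.1, "y": -0.05, "z": 2.5, "turn": 0.015, "hand": 1}
    - {"x": -0.1, "y": -0.05, "z": 5, "turn": 0.015, "hand": 1}
    - {"x": -0.1, "y": -0.05, "z": 5, "turn": 0.015, "hand": 1}
    - {"x": -0.1, "y": -0.05, "z": 5, "turn": 0.015, "hand": 1}

```text
time: 4.9
tcp_pos: [0.5797, -0.2025, 0.1875]
tcp_rot: [0.414, 3.113, -0.001]
contact_force: [-0.1, 0.6, 0.6]
gripper_width: 0.093
```

```bash
python3 wfit.py
```

```text
[(0.71, [243.5, 9.1, 158.3, 248.4])]
-0.9039036
[ 0.45125775 -0.16724493 -0.26642071] 0.9393181204795837 bar [ 0.58018592 -0.20243052  0.16764318]
t 5.0 pos [ 0.58   -0.2027  0.1881] x [-0.965  0.262 -0.003] y [ 0.262  0.965 -0.   ] z [ 0.003 -0.001 -1.   ] w 0.0928 F [1.  0.6 1.1] j [-0.38 -0.01  1.62 -0.    1.53 -1.68]
shift cm [-0.    0.03  3.92]
turn 0.0017 or -3.1399
```

View pics/w3.png

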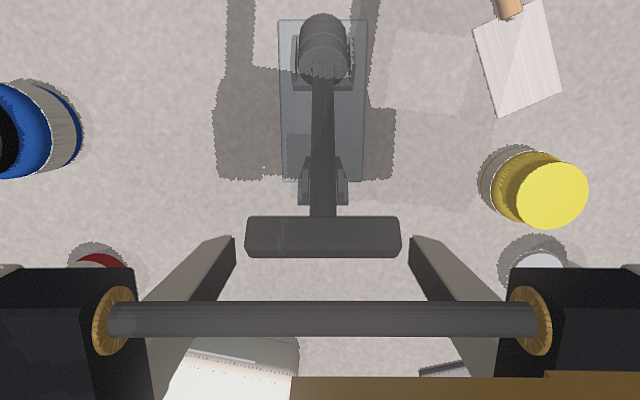

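The bar now spans columns 245–401 and the tips 236–410, both centred on 323, so I go down.

servo_tool:
  motion:
    - {"x": 0, "y": 0, "z": 0.6, "turn": 0, "hand": 1}
    - {"x": 0, "y": 0, "z": 1.2, "turn": 0, "hand": 1}
    - {"x": 0, "y": 0, "z": 1.8, "turn": 0, "hand": 1}

```text
time: 5.3
tcp_pos: [0.5794, -0.2025, 0.1673]
tcp_rot: [0.415, 3.114, 0.0]
contact_force: [0.2, 0.4, -0.1]
gripper_width: 0.093
```

servo_tool:
  motion:
    - {"x": 0, "y": 0, "z": 1.0, "turn": 0, "hand": 1}
    - {"x": 0, "y": 0, "z": 1.9, "turn": 0, "hand": 1}
    - {"x": 0, "y": 0, "z": 1.9, "turn": 0, "hand": 0.8}
    - {"x": 0, "y": 0, "z": 1.9, "turn": 0, "hand": 0.8}
    - {"x": 0, "y": 0, "z": 1.9, "turn": 0, "hand": 0.8}
  squeeze: 10

```text
time: 5.8
tcp_pos: [0.5793, -0.2024, 0.1485]
tcp_rot: [-0.415, -3.114, -0.0]
contact_force: [-1.0, 0.7, -4.8]
gripper_width: 0.0902
```

servo_tool:
  motion:
    - {"x": 0, "y": 0, "z": -1, "turn": 0, "hand": 0.8}
    - {"x": 0, "y": 0, "z": -2, "turn": 0, "hand": 0.8}
    - {"x": 0, "y": 0, "z": -4, "turn": 0, "hand": 0.8}
    - {"x": 0, "y": 0, "z": -7, "turn": 0, "hand": 0.8}
    - {"x": 0, "y": 0, "z": -10, "turn": 0, "hand": 0.8}
    - {"x": 0, "y": 0, "z": -14, "turn": 0, "hand": 0.8}
    - {"x": 0, "y": 0, "z": -18, "turn": 0, "hand": 0.8}
    - {"x": 0, "y": 0, "z": -20, "turn": 0, "hand": 0.8}
    - {"x": 0, "y": 0, "z": -20, "turn": 0, "hand": 0.8}
    - {"x": 0, "y": 0, "z": -20, "turn": 0, "hand": 0.8}

```text
time: 6.8
tcp_pos: [0.5794, -0.2024, 0.3484]
tcp_rot: [0.415, 3.114, -0.0]
contact_force: [-0.6, 0.7, -5.3]
gripper_width: 0.0901
```

```bash
cat > tilt.py <<'E'
# fit tilt of the held key about the pad axis: bar centre = grasp point + (dx along tool x, dz)
from bench import optics,models,arm
from h import *
import sys
from scipy.spatial.transform import Rotation as Ro
def fit(cams=("scene","top"),save=None):
    s=arm.get_state(); T=Ro.from_rotvec(s["tcp_rot"]).as_matrix(); g=s["tcp_pos"]-T[:,2]*.0188
    yv=T[:,1]; yaw=np.arctan2(-yv[0],yv[1])   # key's yaw direction, y along tool y
    def pose(v):
        R,_=keypose(0,0,yaw,v[0]); return R,g+np.r_[0,0,v[1]]-R[:,2]*.189
    used=[]
    for n in cams:
        p=optics.read_camera(n)
        c=proj(p,[g-[0,0,.09]])[0]
        if save: cv2.imwrite(f"pics/{save}_{n}.png",p["frame"][:,:,::-1])
        ds=[d for d in models.outline_of(p,"key_mid") if np.hypot(d["extent"][0]+d["extent"][2]/2-c[0],d["extent"][1]+d["extent"][3]/2-c[1])<60]
        print(n,c.round(),[(round(d["conf"],2),d["extent"]) for d in ds])
        if ds: used.append((p,ds[0]["mask"].astype(np.float32)))
    # only the shank+socket (fingers hide the bar): score intersection over key silhouette, and mask coverage
    best=None
    for a in np.arange(-.3,1.0,.05):
        sc=sum(iou(sil(p,KEY,*pose([a,0]),S=2),m) for p,m in used)
        if best is None or sc>best[0]: best=(sc,a)
    r=minimize(lambda v:-sum(iou(sil(p,KEY,*pose(v)),m) for p,m in used),[best[1],0],method="Nelder-Mead",options=dict(initial_simplex=[[best[1],0],[best[1]+.05,0],[best[1],.004]],xatol=1e-4))
    R,t=pose(r.x); print("tilt deg",np.degrees(r.x[0]).round(1),"dz",r.x[1].round(4),"score",-r.fun/len(used),"foot",t.round(4),"grasp",g.round(4),"yaw",yaw.round(3))
    return r.x,t
if __name__=="__main__": fit(save=sys.argv[1] if len(sys.argv)>1 else None)
E
python3 tilt.py a; python3 go.py
```

```text
scene [249. 135.] [(0.74, [238.0, 99.1, 30.6, 69.5])]
top [394. 157.] [(0.59, [385.9, 149.7, 36.6, 25.6])]
tilt deg 9.7 dz -0.0148 score 0.4943836033344269 foot [ 0.5486 -0.1941  0.1661] grasp [ 0.5794 -0.2024  0.3672] yaw -0.265
t 7.0 pos [ 0.5792 -0.2024  0.3471] x [-0.965  0.262  0.002] y [0.262 0.965 0.   ] z [-0.002  0.001 -1.   ] w 0.0897 F [ 0.  -0.9 -5.7] j [-0.38 -0.02  1.38 -0.    1.79 -1.68]
```

```bash
python3 - <<'E'
import cv2
a=cv2.imread("pics/a_scene.png")[70:220,180:340]; b=cv2.imread("pics/a_top.png")[100:250,320:480]
cv2.imwrite("pics/ab.png",cv2.hconcat([cv2.resize(a,(400,375),interpolation=cv2.INTER_CUBIC),cv2.resize(b,(400,375),interpolation=cv2.INTER_CUBIC)]))
E
```

```text
(no output)
```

View pics/ab.png

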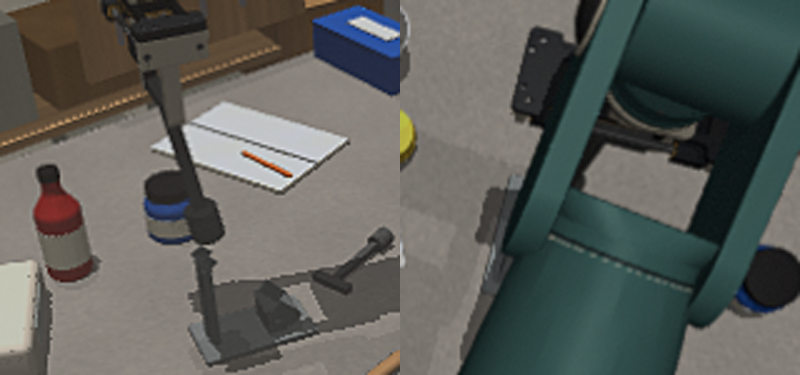

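The key hangs from its bar about 10° off vertical, with the socket at about (263,165) in the scene. I carry it towards the pump with a stop beside it to look at the bore.

servo_tool:
  motion:
    - {"x": 0.4, "y": 1, "z": 0, "turn": 0, "hand": 0.8}
    - {"x": 1.1, "y": 3, "z": 0, "turn": 0, "hand": 0.8}
    - {"x": 2.2, "y": 6, "z": 0, "turn": 0, "hand": 0.8}
    - {"x": 3.4, "y": 9, "z": 0, "turn": 0, "hand": 0.8}
    - {"x": 4.5, "y": 12, "z": 0, "turn": 0, "hand": 0.8}
    - {"x": 5.6, "y": 15, "z": 0, "turn": 0, "hand": 0.8}
    - {"x": 6.8, "y": 18, "z": 0, "turn": 0, "hand": 0.8}
    - {"x": 7.9, "y": 21, "z": 0, "turn": 0, "hand": 0.8}
    - {"x": 9, "y": 24, "z": 0, "turn": 0, "hand": 0.8}
    - {"x": 10.1, "y": 27, "z": 0, "turn": 0, "hand": 0.8}
    - {"x": 10.9, "y": 29, "z": 0, "turn": 0, "hand": 0.8}
    - {"x": 11.3, "y": 30, "z": 0, "turn": 0, "hand": 0.8}

```text
time: 8.2
tcp_pos: [0.5481, 0.1187, 0.3484]
tcp_rot: [-0.412, -3.114, -0.0]
contact_force: [0.1, 0.2, -4.7]
gripper_width: 0.09
```

```bash
python3 tilt.py b; python3 go.py; python3 - <<'E'
from bench import optics,models
from h import *
p=optics.read_camera("wrist"); cv2.imwrite("pics/w4.png",p["frame"][:,:,::-1])
print("pred bore", proj(p,[[.524,.2385,.085],[.524,.2385,.025]]))
print([(round(d["conf"],2),d["extent"]) for d in models.outline_of(p,"bore_mouth")])
import pickle; pickle.dump({k:p[k] for k in p if k!="frame"},open("w4.pkl","wb"))
E
```

```text
scene [330. 180.] [(0.95, [317.6, 140.6, 26.7, 76.6]), (0.55, [306.0, 166.8, 20.2, 19.4])]
top [265. 170.] [(0.68, [256.2, 174.9, 20.6, 14.9])]
tilt deg 7.1 dz -0.0131 score 0.5126895308494568 foot [0.5257 0.1247 0.1665] grasp [0.5481 0.1187 0.3672] yaw -0.263
t 8.4 pos [0.5488 0.1162 0.3485] x [-0.965  0.262  0.   ] y [ 0.262  0.965 -0.   ] z [-0. -0. -1.] w 0.0899 F [ 0.6 -0.2 -5.5] j [ 0.16 -0.14  1.48 -0.    1.79 -1.14]
pred bore [[411.52072071 121.35296947]
 [400.66512242 119.51863371]]
[(0.95, [348.2, 66.8, 115.0, 166.6])]
```

View pics/w4.png

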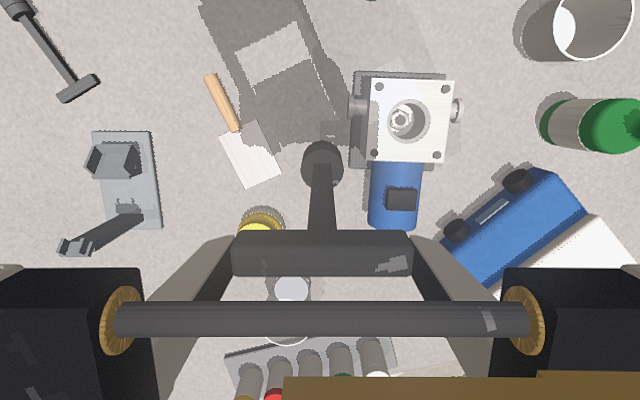

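The picture shows the bore mouth at about (410,120), close to the predicted (411,121), and the nut at (402,120). The hanging socket is at (322,160). I refine the tilt and the bore with this camera.

```bash
cat > wt.py <<'E'
from bench import optics,models,arm
from h import *
from scipy.spatial.transform import Rotation as Ro
def wt(save=None):
    s=arm.get_state(); T=Ro.from_rotvec(s["tcp_rot"]).as_matrix(); g=s["tcp_pos"]-T[:,2]*.0188
    yaw=np.arctan2(-T[0,1],T[1,1]); fw=np.array([np.cos(yaw),np.sin(yaw),0])
    p=optics.read_camera("wrist"); ds=models.outline_of(p,"key_mid")
    d=max(ds,key=lambda d:d["conf"]*d["mask"].sum()); m=d["mask"].astype(np.float32); print(d["conf"],d["extent"])
    def pose(v):
        R,_=keypose(0,0,yaw,v[0]); return R,g+fw*v[1]+np.r_[0,0,v[2]]-R[:,2]*.189
    f=lambda v:-iou(sil(p,KEY,*pose(v))[:260],m[:260])+20*v[1]**2+20*v[2]**2
    c=min(([a,0,0] for a in np.arange(-.3,.6,.04)),key=f)
    r=minimize(f,c,method="Nelder-Mead",options=dict(initial_simplex=[c,[c[0]+.05,0,0],[c[0],.004,0],[c[0],0,.004]],xatol=1e-4))
    R,t=pose(r.x); print("tilt",np.degrees(r.x[0]).round(2),"dx,dz",r.x[1:].round(4),"score",-r.fun,"foot",t.round(4),"foot-grasp",(t-g).round(4),"along yaw",((t-g)@fw).round(4))
    o=p["frame"][:,:,::-1].copy()
    for P in KEY: cv2.polylines(o,[np.round(cv2.convexHull(proj(p,P@R.T+t).astype(np.float32))).astype(int)],True,(0,255,0))
    if save: cv2.imwrite(f"pics/{save}.png",o)
    return r.x,t,g
if __name__=="__main__":
    import sys; wt(sys.argv[1])
E
python3 wt.py wt1; python3 - <<'E'
from h import *
import pickle
p=pickle.load(open("w4.pkl","rb")); im=cv2.imread("pics/w4.png")
# top plate white mask -> min area rect; bore ellipse
g=im.min(2); roi=np.zeros_like(g); roi[72:168,365:462]=1
w=((g>205)&(roi>0)).astype(np.uint8); w=cv2.morphologyEx(w,cv2.MORPH_CLOSE,np.ones((3,3)))
k,l,st,ce=cv2.connectedComponentsWithStats(w); i=1+np.argmax(st[1:,4]); cs,h=cv2.findContours((l==i).astype(np.uint8),cv2.RETR_CCOMP,2)
for c,hh in zip(cs,h[0]):
    if len(c)>40:
        r=cv2.minAreaRect(c); e=cv2.fitEllipse(c); print(hh[3],r,"rect ctr",ray(p,r[0],.085).round(4),"ell",np.round(e[0],1),np.round(e[1],1),ray(p,e[0],.085).round(4))
        if hh[3]<0: print([ray(p,q,.085)[:2].round(4).tolist() for q in cv2.boxPoints(r)])
E
```

```text
0.89 [228.0, 137.2, 185.3, 141.2]
tilt 6.42 dx,dz [ 0.0006 -0.0146] score 0.9763875948974314 foot [0.5291 0.1212 0.165 ] foot-grasp [-0.0199  0.0054 -0.2024] along yaw -0.0206
-1 ((415.5, 120.0), (84.0, 91.0), 90.0) rect ctr [0.5237 0.2436 0.085 ] ell [414.1 115.2] [ 84.3 113.1] [0.5175 0.243  0.085 ]
[[0.4607, 0.1998], [0.4897, 0.3053], [0.591, 0.2901], [0.5602, 0.1771]]
0 ((413.56927490234375, 122.88929748535156), (32.295997619628906, 46.095489501953125), 24.904767990112305) rect ctr [0.5265 0.2406 0.085 ] ell [413.  123.8] [31.7 45.8] [0.5274 0.2397 0.085 ]
```

View pics/wt1.png

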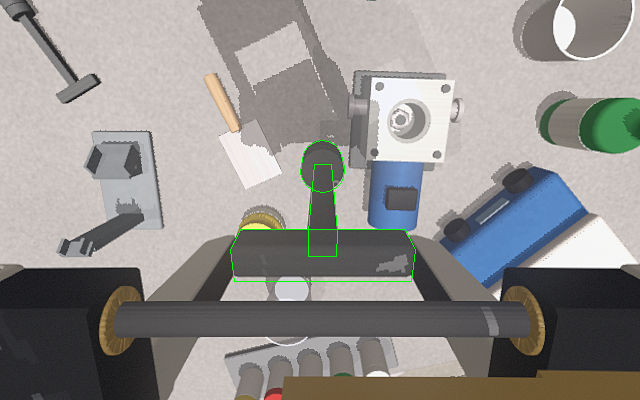

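The overlay fits the key well: tilt 6.4°, foot 20.6 mm towards the robot from the grip. Next I place the foot over the bore.

servo_tool:
  motion:
    - {"x": 0.3, "y": 1, "z": 0, "turn": 0, "hand": 0.8}
    - {"x": 0.9, "y": 3, "z": 0, "turn": 0, "hand": 0.8}
    - {"x": 1.6, "y": 5, "z": 0, "turn": 0, "hand": 0.8}
    - {"x": 2.2, "y": 7, "z": 1, "turn": 0, "hand": 0.8}
    - {"x": 2.8, "y": 9, "z": 2, "turn": 0, "hand": 0.8}
    - {"x": 3.3, "y": 10.5, "z": 3, "turn": 0, "hand": 0.8}
    - {"x": 3.5, "y": 11.2, "z": 4, "turn": 0, "hand": 0.8}
    - {"x": 3.5, "y": 11.2, "z": 5, "turn": 0, "hand": 0.8}
    - {"x": 3.5, "y": 11.2, "z": 5.5, "turn": 0, "hand": 0.8}
    - {"x": 3.5, "y": 11.2, "z": 5.5, "turn": 0, "hand": 0.8}
  squeeze: 13

```text
time: 9.6
tcp_pos: [0.5443, 0.2332, 0.2929]
tcp_rot: [-0.416, -3.113, 0.001]
contact_force: [-0.9, -0.4, -5.1]
gripper_width: 0.0901
```

```bash
python3 wt.py wt2; python3 go.py
```

```text
0.68 [229.2, 136.9, 182.6, 139.9]
tilt 6.46 dx,dz [ 0.0006 -0.0148] score 0.9741453582520831 foot [0.5244 0.2386 0.1091] foot-grasp [-0.0199  0.0054 -0.2026] along yaw -0.0206
t 9.7 pos [0.5446 0.2333 0.2941] x [-0.965  0.262 -0.   ] y [0.262 0.965 0.   ] z [ 0.  0. -1.] w 0.09 F [-0.3 -0.2 -4.7] j [ 0.36 -0.07  1.51 -0.    1.7  -0.94]
```

View pics/wt2.png

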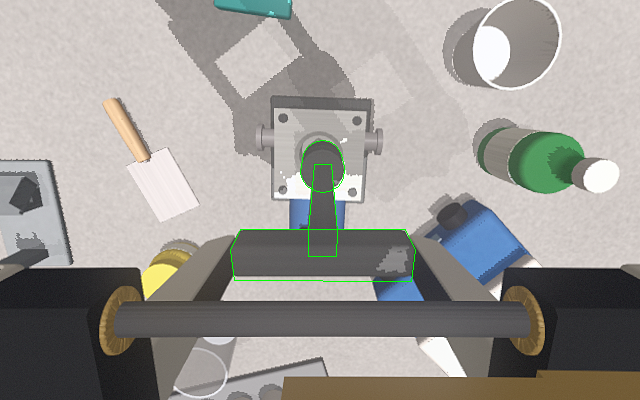

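The socket sits over the bore mouth, centred at about (322,160), so I lower it in steps (10 pictures viewed so far).

servo_tool:
  motion:
    - {"x": 0, "y": 0, "z": 1, "turn": 0, "hand": 0.8}
    - {"x": 0, "y": 0, "z": 2, "turn": 0, "hand": 0.8}
    - {"x": 0, "y": 0, "z": 2.8, "turn": 0, "hand": 0.8}
    - {"x": 0, "y": 0, "z": 3.5, "turn": 0, "hand": 0.8}
    - {"x": 0, "y": 0, "z": 3.5, "turn": 0, "hand": 0.8}

```text
time: 10.2
tcp_pos: [0.5441, 0.2334, 0.2575]
tcp_rot: [-0.415, -3.113, 0.002]
contact_force: [-0.4, -3.3, -6.1]
gripper_width: 0.0896
```

servo_tool:
  motion:
    - {"x": 0.4, "y": -0.1, "z": 0.3, "turn": 0, "hand": 0.8}
    - {"x": 0.8, "y": -0.1, "z": 0.6, "turn": 0, "hand": 0.8}
    - {"x": 1.2, "y": -0.1, "z": 0.9, "turn": 0, "hand": 0.8}
    - {"x": 1.6, "y": -0.1, "z": 1.3, "turn": 0, "hand": 0.8}
    - {"x": 1.8, "y": -0.1, "z": 1.6, "turn": 0, "hand": 0.8}
    - {"x": 1.8, "y": -0.1, "z": 1.6, "turn": 0, "hand": 0.8}

```text
time: 10.8
tcp_pos: [0.5263, 0.2378, 0.2421]
tcp_rot: [-0.414, -3.114, 0.0]
contact_force: [-0.2, -0.5, -5.9]
gripper_width: 0.09
```

```bash
python3 wt.py wt3; python3 go.py
```

```text
0.72 [230.1, 155.9, 183.0, 124.2]
tilt 0.42 dx,dz [ 0.0007 -0.0138] score 0.9560024268930852 foot [0.5256 0.238  0.0582] foot-grasp [-7.000e-04  2.000e-04 -2.028e-01] along yaw -0.0007
t 10.9 pos [0.5267 0.2377 0.2426] x [-0.965  0.262  0.   ] y [ 0.262  0.965 -0.   ] z [-0.  0. -1.] w 0.0899 F [-0.8 -0.8 -5.2] j [ 0.38 -0.1   1.62  0.    1.62 -0.93]
```

servo_tool:
  motion:
    - {"x": 0.05, "y": 0, "z": 0.7, "turn": 0, "hand": 0.8}
    - {"x": 0.1, "y": 0, "z": 1.3, "turn": 0, "hand": 0.8}
    - {"x": 0.1, "y": 0, "z": 1.7, "turn": 0, "hand": 0.8}
    - {"x": 0.1, "y": 0, "z": 2.0, "turn": 0, "hand": 0.8}
    - {"x": 0.1, "y": 0, "z": 2.0, "turn": 0, "hand": 0.8}

```text
time: 11.4
tcp_pos: [0.5257, 0.2379, 0.222]
tcp_rot: [-0.415, -3.113, 0.0]
contact_force: [0.3, -0.5, -4.6]
gripper_width: 0.09
```

servo_tool:
  motion:
    - {"x": 0, "y": 0, "z": 0.2, "turn": 0, "hand": 0.8}
    - {"x": 0, "y": 0, "z": 0.4, "turn": 0, "hand": 0.8}
    - {"x": 0, "y": 0, "z": 0.4, "turn": 0, "hand": 0.8}
    - {"x": 0, "y": 0, "z": 0.4, "turn": 0, "hand": 0.8}

```text
time: 11.8
tcp_pos: [0.5258, 0.2378, 0.2186]
tcp_rot: [-0.415, -3.114, 0.0]
contact_force: [-0.2, -1.9, -4.8]
gripper_width: 0.0897
```

servo_tool:
  motion:
    - {"x": 0, "y": 0, "z": 0.3, "turn": 0, "hand": 0.8}
    - {"x": 0, "y": 0, "z": 0.6, "turn": 0, "hand": 0.8}
    - {"x": 0, "y": 0, "z": 0.9, "turn": 0, "hand": 0.8}
    - {"x": 0, "y": 0, "z": 1.1, "turn": 0, "hand": 0.8}
    - {"x": 0, "y": 0, "z": 1.1, "turn": 0, "hand": 0.8}

```text
time: 12.3
tcp_pos: [0.5266, 0.2385, 0.21]
tcp_rot: [0.414, 3.11, 0.004]
contact_force: [0.0, -0.6, 15.2]
gripper_width: 0.0899
```

servo_tool:
  motion:
    - {"x": 0, "y": 0, "z": -0.15, "turn": 0, "hand": 0.8}
    - {"x": 0, "y": 0, "z": -0.15, "turn": 0, "hand": 1}
    - {"x": 0, "y": 0, "z": -0.15, "turn": 0, "hand": 1}
    - {"x": 0, "y": 0, "z": -0.15, "turn": 0, "hand": 1}

```text
time: 12.7
tcp_pos: [0.5257, 0.238, 0.2088]
tcp_rot: [-0.415, -3.114, 0.0]
contact_force: [-0.3, 0.2, 0.9]
gripper_width: 0.0929
```

```bash
python3 wt.py wt4; python3 go.py
```

```text
0.7 [228.3, 162.2, 187.5, 122.7]
tilt -0.83 dx,dz [ 0.0009 -0.0111] score 0.9366635053484583 foot [0.5292 0.237  0.0276] foot-grasp [ 0.0035 -0.0009 -0.2001] along yaw 0.0036
t 12.8 pos [0.5257 0.2379 0.2089] x [-0.965  0.262  0.   ] y [ 0.262  0.965 -0.   ] z [-0. -0. -1.] w 0.0927 F [-0.6  0.   1.3] j [ 0.38 -0.09  1.67  0.    1.57 -0.93]
```

The foot is at about 28 mm, so the key stands on the floor of the bore, already over the nut, and is released. I rise, turn the hand a quarter turn and check the key again.

servo_tool:
  motion:
    - {"x": 0, "y": 0, "z": -0.8, "turn": 0, "hand": 1}
    - {"x": 0, "y": 0, "z": -2, "turn": 0, "hand": 1}
    - {"x": 0, "y": 0, "z": -4, "turn": 0, "hand": 1}
    - {"x": 0, "y": 0, "z": -7, "turn": 0, "hand": 1}
    - {"x": 0, "y": 0, "z": -7, "turn": 0, "hand": 1}
    - {"x": 0, "y": 0, "z": -7, "turn": 0, "hand": 1}

```text
time: 13.4
tcp_pos: [0.5261, 0.238, 0.2805]
tcp_rot: [0.415, 3.112, 0.001]
contact_force: [-0.7, -0.3, -0.1]
gripper_width: 0.0928
```

```bash
cat > up.py <<'E'
# fit an upright key in the bore: x,y,yaw,foot z, from the cameras
from bench import optics,models,arm
from h import *
from go import plan
import sys
def up(cams,yaw0,save=None):
    L=[]
    for n in cams:
        p=optics.read_camera(n); c=proj(p,[[.525,.238,.17]])[0]
        ds=[d for d in models.outline_of(p,"key_mid") if np.hypot(d["extent"][0]+d["extent"][2]/2-c[0],d["extent"][1]+d["extent"][3]/2-c[1])<70]
        print(n,c.round(),[(round(d["conf"],2),d["extent"]) for d in ds])
        if ds: L.append((p,max(ds,key=lambda d:d["conf"]*d["mask"].sum())["mask"].astype(np.float32)))
    # hidden below z=.085: clip the shank there
    for p,m in L[:]:
        def parts(z): return [box((-.008,.008),(-.008,.008),(.085-z,.178)),KEY[1]]
        f=lambda v:-iou(sil(p,parts(v[3]),*keypose(v[0],v[1],v[2],0,z0=v[3])),m)
        c=[.525,.238,yaw0,.03]; S=[c]+[[c[j]+(d if i==j else 0) for j in range(4)] for i,d in enumerate((.004,.004,.1,.006))]
        r=minimize(f,c,method="Nelder-Mead",options=dict(initial_simplex=S,xatol=1e-4,maxiter=250)); print("x,y,yaw,footz",r.x.round(4),"score",round(-r.fun,3))
        if save:
            o=p["frame"][:,:,::-1].copy(); R,t=keypose(*r.x[:3],0,z0=r.x[3])
            for P in parts(r.x[3]): cv2.polylines(o,[np.round(cv2.convexHull(proj(p,P@R.T+t).astype(np.float32))).astype(int)],True,(0,255,0))
            cv2.imwrite(f"pics/{save}.png",o)
    plan([r.x[0],r.x[1],r.x[3]+.189-.0188])
if __name__=="__main__": up(sys.argv[2].split(","),float(sys.argv[1]),sys.argv[3] if len(sys.argv)>3 else None)
E
python3 up.py -0.265 scene,wrist up1
```

```text
scene [369. 234.] [(0.69, [392.9, 216.1, 72.3, 37.2]), (0.66, [356.5, 204.2, 26.2, 60.4])]
wrist [322. 196.] [(0.66, [257.7, 152.3, 132.3, 77.9])]
x,y,yaw,footz [ 0.525  0.238 -0.265  0.03 ] score 0.0
x,y,yaw,footz [ 0.5261  0.2379 -0.2664  0.0261] score 0.828
t 13.6 pos [0.5256 0.2379 0.2784] x [-0.965  0.262  0.001] y [ 0.262  0.965 -0.001] z [-0.001 -0.    -1.   ] w 0.0932 F [-0.2 -0.   0. ] j [ 0.38 -0.11  1.57  0.    1.68 -0.93]
shift cm [-0.06  0.02  8.21]
```

View pics/up1.png

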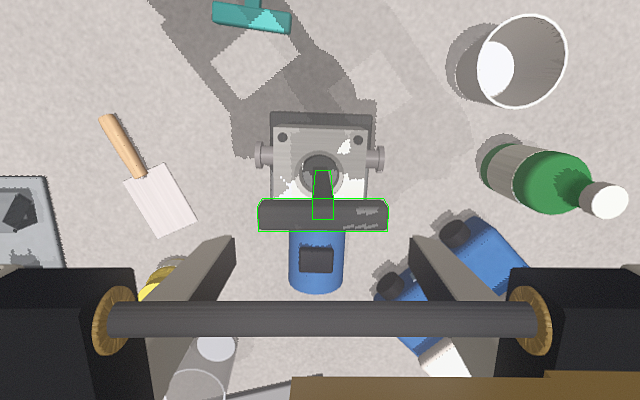

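The key stands upright on its own with foot z about 26 mm and the bar centred at (322,214) under the hand (11 pictures viewed). Now a quarter turn, then the fresh hold across the bar.

servo_tool:
  motion:
    - {"x": 0, "y": 0, "z": 0, "turn": -0.15, "hand": 1}
    - {"x": 0, "y": 0, "z": 0, "turn": -0.3, "hand": 1}
    - {"x": 0, "y": 0, "z": 0, "turn": -0.45, "hand": 1}
    - {"x": 0, "y": 0, "z": 0, "turn": -0.6, "hand": 1}
    - {"x": 0, "y": 0, "z": 0, "turn": -0.75, "hand": 1}
    - {"x": 0, "y": 0, "z": 0, "turn": -0.9, "hand": 1}
    - {"x": 0, "y": 0, "z": 0, "turn": -1.05, "hand": 1}
    - {"x": 0, "y": 0, "z": 0, "turn": -1.2, "hand": 1}
    - {"x": 0, "y": 0, "z": 0, "turn": -1.35, "hand": 1}
    - {"x": 0, "y": 0, "z": 0, "turn": -1.5, "hand": 1}
    - {"x": 0, "y": 0, "z": 0, "turn": -1.571, "hand": 1}
    - {"x": 0, "y": 0, "z": 0, "turn": -1.571, "hand": 1}

```text
time: 14.8
tcp_pos: [0.5257, 0.2378, 0.2785]
tcp_rot: [1.91, -2.493, -0.0]
contact_force: [0.5, -0.1, 0.6]
gripper_width: 0.0929
```

```bash
python3 go.py 0.526 0.238 0.197 -0.2664
```

```text
t 14.8 pos [0.5257 0.2378 0.2785] x [-0.26  -0.965  0.001] y [-0.965  0.26   0.001] z [-0.001 -0.    -1.   ] w 0.0929 F [ 0.5 -0.1  0.6] j [ 0.38 -0.11  1.57 -0.    1.68 -2.5 ]
shift cm [-0.03 -0.03  8.15]
turn -3.1387 or 0.0029
```

servo_tool:
  motion:
    - {"x": 0, "y": 0, "z": 3, "turn": 0, "hand": 1}
    - {"x": 0, "y": 0, "z": 5.5, "turn": 0, "hand": 0.7}
    - {"x": 0, "y": 0, "z": 7, "turn": 0, "hand": 0.5}
    - {"x": 0, "y": 0, "z": 8.1, "turn": 0, "hand": 0.4}
    - {"x": 0, "y": 0, "z": 8.1, "turn": 0, "hand": 0.3}
    - {"x": 0, "y": 0, "z": 8.1, "turn": 0, "hand": 0.1}
    - {"x": 0, "y": 0, "z": 8.1, "turn": 0, "hand": 0.1}
    - {"x": 0, "y": 0, "z": 8.1, "turn": 0, "hand": 0.1}
    - {"x": 0, "y": 0, "z": 8.1, "turn": 0, "hand": 0.1}
  squeeze: 30

```text
time: 15.7
tcp_pos: [0.5259, 0.238, 0.1988]
tcp_rot: [-1.908, 2.494, -0.0]
contact_force: [0.7, -0.8, 0.1]
gripper_width: 0.0337
```

```bash
python3 -c "
from go import *; plan(); s=arm.get_state(); print(s['moment'])"
```

```text
t 15.7 pos [0.5259 0.238  0.1988] x [-0.262 -0.965 -0.001] y [-0.965  0.262 -0.001] z [ 0.001  0.    -1.   ] w 0.0337 F [ 0.7 -0.8  0.1] j [ 0.38 -0.09  1.68  0.    1.55 -2.5 ]
[ 0.09544466  0.10229134 -0.03187173]
```

servo_tool:
  motion:
    - {"x": 0, "y": 0, "z": 0, "turn": 0, "hand": 0.1}
    - {"x": 0, "y": 0, "z": 0, "turn": 0, "hand": 0.1}
    - {"x": 0, "y": 0, "z": 0, "turn": 0, "hand": 0.1}
    - {"x": 0, "y": 0, "z": 0, "turn": 0, "hand": 0.1}

```text
time: 16.1
tcp_pos: [0.5256, 0.238, 0.1982]
tcp_rot: [1.909, -2.495, -0.0]
contact_force: [-2.9, 0.7, 3.5]
gripper_width: 0.0175
```

servo_tool:
  motion:
    - {"x": 0, "y": 0, "z": 0, "turn": 0.1, "hand": 0.1}
    - {"x": 0, "y": 0, "z": 0, "turn": 0.2, "hand": 0.1}
    - {"x": 0, "y": 0, "z": 0, "turn": 0.3, "hand": 0.1}
    - {"x": 0, "y": 0, "z": 0, "turn": 0.4, "hand": 0.1}
    - {"x": 0, "y": 0, "z": 0, "turn": 0.5, "hand": 0.1}

```text
time: 16.6
tcp_pos: [0.5259, 0.2377, 0.1982]
tcp_rot: [-1.226, 2.892, -0.001]
contact_force: [-0.0, -1.6, 1.4]
gripper_width: 0.018
```

```bash
python3 -c "
from go import *; plan(); s=arm.get_state(); print(s['moment'])"
```

```text
t 16.6 pos [0.5259 0.2377 0.1982] x [-0.695 -0.719  0.   ] y [-0.719  0.695 -0.001] z [ 0. -0. -1.] w 0.018 F [-0.  -1.6  1.4] j [ 0.38 -0.09  1.68 -0.    1.55 -1.99]
[-0.31570154  0.07043072  0.20141837]
```

servo_tool:
  motion:
    - {"x": 0, "y": 0, "z": 0, "turn": 0.1, "hand": 0.1}
    - {"x": 0, "y": 0, "z": 0, "turn": 0.2, "hand": 0.1}
    - {"x": 0, "y": 0, "z": 0, "turn": 0.3, "hand": 0.1}
    - {"x": 0, "y": 0, "z": 0, "turn": 0.4, "hand": 0.1}

```text
time: 17.0
tcp_pos: [0.526, 0.2375, 0.198]
tcp_rot: [-0.627, 3.078, -0.002]
contact_force: [0.3, -1.7, 0.3]
gripper_width: 0.0175
```

```bash
cat > m.py <<'E'
from go import *
import numpy as np
s=arm.get_state(); R=Ro.from_rotvec(s["tcp_rot"]).as_matrix()
print("t",s["time"],"M",s["moment"].round(3),"F",s["contact_force"].round(1),"w",s["gripper_width"].round(4),"z",s["tcp_pos"][2].round(4),"keyyaw",np.arctan2(-R[1,1],-R[0,1]).round(3))
E
python3 m.py
```

```text
Traceback (most recent call last):
  File "m.py", line 4, in <module>
    print("t",s["time"],"M",s["moment"].round(3),"F",s["contact_force"].round(1),"w",s["gripper_width"].round(4),"z",s["tcp_pos"][2].round(4),"keyyaw",np.arctan2(-R[1,1],-R[0,1]).round(3))
                                                                                     ^^^^^^^^^^^^^^^^^^^^^^^^
AttributeError: 'float' object has no attribute 'round'
```

servo_tool:
  motion:
    - {"x": 0, "y": 0, "z": 0, "turn": 0.08, "hand": 0.1}
    - {"x": 0, "y": 0, "z": 0, "turn": 0.16, "hand": 0.1}
    - {"x": 0, "y": 0, "z": 0, "turn": 0.16, "hand": 0.1}

```text
time: 17.3
tcp_pos: [0.5258, 0.2375, 0.1975]
tcp_rot: [0.383, -3.118, 0.002]
contact_force: [0.6, -2.9, -4.9]
gripper_width: 0.0182
```

```bash
sed -i 's/s\["gripper_width"\].round(4)/round(s["gripper_width"],4)/' m.py; python3 m.py
```

```text
t 17.3 M [-0.852 -0.311 -0.038] F [ 0.6 -2.9 -4.9] w 0.0182 z 0.1975 keyyaw -1.326
```

servo_tool:
  motion:
    - {"x": 0, "y": 0, "z": 0, "turn": 0.06, "hand": 0.1}
    - {"x": 0, "y": 0, "z": 0, "turn": 0.1, "hand": 0.1}
  squeeze: 55

```text
time: 17.5
tcp_pos: [0.5258, 0.2376, 0.1976]
tcp_rot: [0.23, -3.133, 0.001]
contact_force: [1.9, -2.1, -4.2]
gripper_width: 0.0177
```

```bash
python3 m.py
```

```text
t 17.5 M [-0.829 -0.363  0.016] F [ 1.9 -2.1 -4.2] w 0.0177 z 0.1976 keyyaw -1.424
```

servo_tool:
  motion:
    - {"x": 0, "y": 0, "z": 0, "turn": 0.05, "hand": 0.1}
    - {"x": 0, "y": 0, "z": 0, "turn": 0.1, "hand": 0.1}

```text
time: 17.7
tcp_pos: [0.5259, 0.2375, 0.1976]
tcp_rot: [0.073, -3.141, 0.001]
contact_force: [1.2, -2.6, -4.0]
gripper_width: 0.0174
```

```bash
python3 m.py; python3 up.py -1.52 wrist up2
```

```text
t 17.7 M [-0.892 -0.463  0.033] F [ 1.2 -2.6 -4. ] w 0.0174 z 0.1976 keyyaw -1.524
wrist [323. 230.] [(0.89, [298.4, 163.4, 44.6, 197.8])]
x,y,yaw,footz [ 0.5258  0.2373 -1.5181  0.0276] score 0.787
t 17.8 pos [0.5258 0.2376 0.1976] x [-0.999 -0.047  0.   ] y [-0.047  0.999 -0.001] z [-0.    -0.001 -1.   ] w 0.0176 F [ 0.5 -2.6 -5.4] j [ 0.38 -0.09  1.68 -0.    1.55 -1.24]
shift cm [ 0.   -0.02 -0.02]
```

servo_tool:
  motion:
    - {"x": 0, "y": 0, "z": 0, "turn": 0.04, "hand": 0.1}
    - {"x": 0, "y": 0, "z": 0, "turn": 0.08, "hand": 0.1}

```text
time: 18.0
tcp_pos: [0.5258, 0.2375, 0.1977]
tcp_rot: [-0.05, -3.141, 0.002]
contact_force: [1.1, -4.1, -4.8]
gripper_width: 0.0177
```

```bash
python3 m.py
```

```text
t 18.0 M [-1.438 -0.338  0.076] F [ 1.1 -4.1 -4.8] w 0.0177 z 0.1977 keyyaw -1.603
```

servo_tool:
  motion:
    - {"x": 0, "y": 0, "z": 0, "turn": 0.04, "hand": 0.1}
    - {"x": 0, "y": 0, "z": 0, "turn": 0.08, "hand": 0.1}

```text
time: 18.2
tcp_pos: [0.5257, 0.2373, 0.1977]
tcp_rot: [-0.176, -3.136, 0.002]
contact_force: [-0.0, -5.0, -4.7]
gripper_width: 0.0178
```

```bash
python3 m.py
```

```text
t 18.2 M [-1.708 -0.165  0.108] F [-0.  -5.  -4.7] w 0.0178 z 0.1977 keyyaw -1.683
```

servo_tool:
  motion:
    - {"x": 0, "y": 0, "z": 0, "turn": 0.04, "hand": 0.1}
    - {"x": 0, "y": 0, "z": 0, "turn": 0.08, "hand": 0.1}

```text
time: 18.4
tcp_pos: [0.5256, 0.2373, 0.1977]
tcp_rot: [-0.301, -3.127, 0.003]
contact_force: [0.5, -5.0, -4.2]
gripper_width: 0.0174
```

```bash
python3 m.py
```

```text
t 18.4 M [-1.815 -0.072  0.297] F [ 0.5 -5.  -4.2] w 0.0174 z 0.1977 keyyaw -1.763
```

servo_tool:
  motion:
    - {"x": 0, "y": 0, "z": 0, "turn": 0.03, "hand": 0.1}
    - {"x": 0, "y": 0, "z": 0, "turn": 0.06, "hand": 0.1}

```text
time: 18.6
tcp_pos: [0.5257, 0.2374, 0.1978]
tcp_rot: [-0.395, -3.116, 0.002]
contact_force: [0.2, -4.8, -5.4]
gripper_width: 0.0178
```

```bash
python3 m.py; python3 up.py -1.8 wrist up3
```

```text
t 18.6 M [-1.636 -0.022  0.448] F [ 0.2 -4.8 -5.4] w 0.0178 z 0.1978 keyyaw -1.823
wrist [323. 230.] [(0.77, [300.7, 162.1, 42.4, 199.0])]
x,y,yaw,footz [ 0.5253  0.2374 -1.8036  0.0277] score 0.782
t 18.7 pos [0.5256 0.2375 0.1978] x [-0.968  0.25   0.   ] y [ 0.25   0.968 -0.001] z [-0.001 -0.001 -1.   ] w 0.0175 F [ 0.2 -5.7 -5.5] j [ 0.38 -0.09  1.68 -0.    1.55 -0.94]
shift cm [ 0.03 -0.02 -0.01]
```

servo_tool:
  motion:
    - {"x": 0, "y": 0, "z": 0, "turn": 0.04, "hand": 0.1}
    - {"x": 0, "y": 0, "z": 0, "turn": 0.08, "hand": 0.1}
    - {"x": 0, "y": 0, "z": 0, "turn": 0.08, "hand": 0.1}

```text
time: 19.0
tcp_pos: [0.5256, 0.2376, 0.1978]
tcp_rot: [-0.521, -3.097, 0.002]
contact_force: [-1.0, -5.7, -5.7]
gripper_width: 0.0177
```

```bash
python3 m.py; python3 up.py -1.8 wrist up4
```

```text
t 19.0 M [-1.902  0.152  0.277] F [-1.  -5.7 -5.7] w 0.0177 z 0.1978 keyyaw -1.904
wrist [323. 230.] [(0.95, [296.9, 166.3, 46.5, 195.5])]
x,y,yaw,footz [ 0.5262  0.2372 -1.8897  0.0258] score 0.782
t 19.1 pos [0.5256 0.2376 0.1978] x [-0.945  0.326  0.   ] y [ 0.326  0.945 -0.001] z [-0.001 -0.001 -1.   ] w 0.0175 F [-0.7 -5.1 -4.9] j [ 0.38 -0.09  1.68 -0.    1.55 -0.86]
shift cm [-0.06 -0.02  0.18]
```

servo_tool:
  motion:
    - {"x": 0, "y": 0, "z": 0.15, "turn": 0, "hand": 0.1}
    - {"x": 0, "y": 0, "z": 0.3, "turn": 0, "hand": 0.1}
    - {"x": 0, "y": 0, "z": 0.3, "turn": 0, "hand": 0.1}

```text
time: 19.4
tcp_pos: [0.5264, 0.238, 0.1974]
tcp_rot: [0.518, 3.096, 0.002]
contact_force: [-0.3, -4.1, 12.5]
gripper_width: 0.0172
```

```bash
python3 m.py; python3 - <<'E'
from bench import optics,models
from h import *
for n in ("scene","top"):
    p=optics.read_camera(n); cv2.imwrite(f"pics/z_{n}.png",p["frame"][:,:,::-1])
    print(n,[(round(d["conf"],2),d["extent"]) for d in models.outline_of(p,"key_mid")])
    for fz in (.025,.039):
        for yaw in (-.265,-1.9):
            R,t=keypose(.526,.238,yaw,0,z0=fz); q=proj(p,KEY[1]@R.T+t); print(fz,yaw,"bar bbox",q.min(0).round(1),q.max(0).round(1))
E
```

```text
t 19.4 M [-1.753  0.419  0.224] F [-0.3 -4.1 12.5] w 0.0172 z 0.1974 keyyaw -1.903
scene [(0.78, [350.8, 216.8, 22.5, 49.2]), (0.75, [393.9, 212.5, 68.9, 42.6]), (0.62, [236.1, 138.4, 26.4, 30.6]), (0.61, [308.0, 161.4, 29.1, 25.0])]
0.025 -0.265 bar bbox [357.5 205.2] [383.8 237.6]
0.025 -1.9 bar bbox [351.  210.4] [389.4 231.8]
0.039 -0.265 bar bbox [357.7 200.8] [384.3 233.2]
0.039 -1.9 bar bbox [351.1 205.9] [389.9 227.4]
top [(0.62, [367.7, 237.3, 24.4, 46.7])]
0.025 -0.265 bar bbox [204.7 174.7] [241.  190.9]
0.025 -1.9 bar bbox [213.  165.1] [232.7 200.4]
0.039 -0.265 bar bbox [203.2 174. ] [240.  190.4]
0.039 -1.9 bar bbox [211.6 164.2] [231.6 200. ]
```

servo_tool:
  motion:
    - {"x": 0, "y": 0, "z": -0.2, "turn": -0.05, "hand": 0.1}
    - {"x": 0, "y": 0, "z": -0.2, "turn": -0.1, "hand": 0.1}
    - {"x": 0, "y": 0, "z": -0.2, "turn": -0.1, "hand": 0.1}

```text
time: 19.9
tcp_pos: [0.5259, 0.2379, 0.1976]
tcp_rot: [0.363, 3.12, 0.0]
contact_force: [0.1, -3.6, -0.4]
gripper_width: 0.0177
```

```bash
python3 m.py
```

```text
t 19.9 M [-1.477  0.1   -0.036] F [ 0.1 -3.6 -0.4] w 0.0177 z 0.1976 keyyaw -1.802
```

servo_tool:
  motion:
    - {"x": 0, "y": 0, "z": 0, "turn": -0.05, "hand": 0.1}
    - {"x": 0, "y": 0, "z": 0, "turn": -0.1, "hand": 0.1}
    - {"x": 0, "y": 0, "z": 0, "turn": -0.1, "hand": 0.1}

```text
time: 20.2
tcp_pos: [0.5259, 0.2379, 0.1976]
tcp_rot: [0.209, 3.134, 0.0]
contact_force: [-0.2, -3.9, 0.3]
gripper_width: 0.0177
```

```bash
python3 m.py
```

```text
t 20.2 M [-1.355  0.024  0.002] F [-0.2 -3.9  0.3] w 0.0177 z 0.1976 keyyaw -1.704
```

servo_tool:
  motion:
    - {"x": 0, "y": 0, "z": 0, "turn": 0.07, "hand": 0.1}
    - {"x": 0, "y": 0, "z": 0, "turn": 0.13, "hand": 0.1}

```text
time: 20.4
tcp_pos: [0.5259, 0.2379, 0.1975]
tcp_rot: [0.42, 3.113, 0.0]
contact_force: [0.3, -4.0, 1.0]
gripper_width: 0.0176
```

```bash
python3 m.py
```

```text
t 20.4 M [-1.536  0.079  0.176] F [ 0.3 -4.   1. ] w 0.0176 z 0.1975 keyyaw -1.839
```

servo_tool:
  motion:
    - {"x": 0, "y": 0, "z": 0, "turn": 0.06, "hand": 0.1}
    - {"x": 0, "y": 0, "z": 0, "turn": 0.12, "hand": 0.1}

```text
time: 20.6
tcp_pos: [0.5258, 0.2379, 0.1975]
tcp_rot: [0.606, 3.082, 0.0]
contact_force: [-1.1, -5.5, 0.2]
gripper_width: 0.0175
```

```bash
python3 m.py
```

```text
t 20.6 M [-1.544  0.208  0.553] F [-1.1 -5.5  0.2] w 0.0175 z 0.1975 keyyaw -1.959
```

servo_tool:
  motion:
    - {"x": 0, "y": 0, "z": 0, "turn": 0.06, "hand": 0.1}
    - {"x": 0, "y": 0, "z": 0, "turn": 0.12, "hand": 0.1}
  squeeze: 60

```text
time: 20.8
tcp_pos: [0.5257, 0.2378, 0.1972]
tcp_rot: [-0.79, -3.041, 0.001]
contact_force: [-1.8, -5.7, -0.3]
gripper_width: 0.0181
```

```bash
python3 m.py; python3 - <<'E'
import up,sys
E
python3 - <<'E'
from h import *
from bench import optics,models
p=optics.read_camera("wrist"); d=models.outline_of(p,"key_mid")[0]; m=d["mask"].astype(np.float32); print(d["conf"],d["extent"])
cv2.imwrite("pics/fin_w.png",p["frame"][:,:,::-1])
# pixels hidden by the linkage/fingers are excluded: compare only where rows<300
for y in np.arange(-2.15,-1.5,.05):
    R,t=keypose(.526,.238,y,0,z0=.026); s=sil(p,[box((-.008,.008),(-.008,.008),(.059,.178)),KEY[1]],R,t)
    print(round(y,2),iou(s[:290],m[:290]).round(3),end="; ")
E
```

```text
t 20.8 M [-1.815  0.535 -0.15 ] F [-1.8 -5.7 -0.3] w 0.0181 z 0.1972 keyyaw -2.079
0.83 [143.2, 0.7, 105.3, 43.1]
-2.15 0.0; -2.1 0.0; -2.05 0.0; -2.0 0.0; -1.95 0.0; -1.9 0.0; -1.85 0.0; -1.8 0.0; -1.75 0.0; -1.7 0.0; -1.65 0.0; -1.6 0.0; -1.55 0.0;
```

```bash
python3 - <<'E'
import cv2
from bench import optics
p=optics.read_camera("wrist"); q=optics.read_camera("scene")
w=p["frame"][:,:,::-1]; s=q["frame"][170:320,290:450,::-1]
cv2.imwrite("pics/last.png",cv2.hconcat([cv2.resize(w[100:400,200:440],(400,500),interpolation=cv2.INTER_CUBIC),cv2.resize(s,(400,500),interpolation=cv2.INTER_CUBIC)]))
E
```

```text
(no output)
```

View pics/last.png

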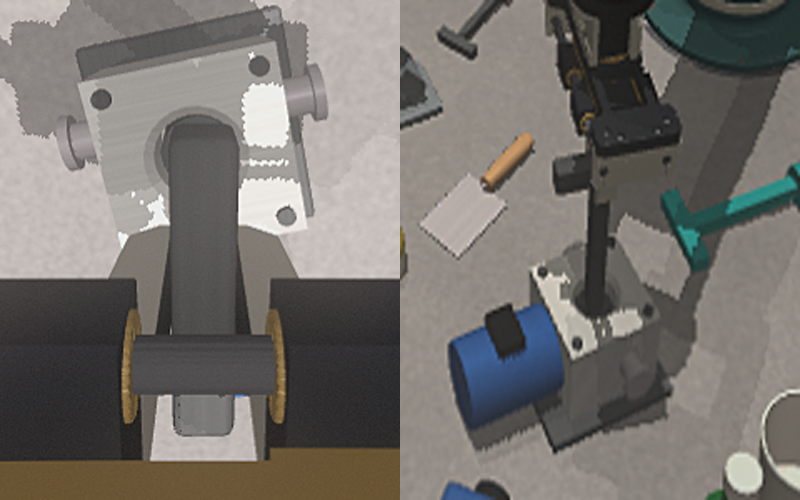

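The picture shows the bar flush in the jaws, but turned further round than the stop should allow, so the socket may be riding on the nut. I'll settle the height by touch: let go, shut the fingers and touch the top of the bar. It should be at 225 mm if seated, 239 mm if on top of the nut.

servo_tool:
  motion:
    - {"x": 0, "y": 0, "z": 0, "turn": 0, "hand": 0.45}
    - {"x": 0, "y": 0, "z": 0, "turn": 0, "hand": 0.45}
    - {"x": 0, "y": 0, "z": 0, "turn": 0, "hand": 0.45}
    - {"x": 0, "y": 0, "z": 0, "turn": 0, "hand": 0.45}
    - {"x": 0, "y": 0, "z": -2, "turn": 0, "hand": 0.45}
    - {"x": 0, "y": 0, "z": -5.5, "turn": 0, "hand": 0.45}
    - {"x": 0, "y": 0, "z": -5.5, "turn": 0, "hand": 0}
    - {"x": 0, "y": 0, "z": -5.5, "turn": 0, "hand": 0}
    - {"x": 0, "y": 0, "z": -5.5, "turn": 0, "hand": 0}
    - {"x": 0, "y": 0, "z": -5.5, "turn": 0, "hand": 0}
    - {"x": 0, "y": 0, "z": -5.5, "turn": 0, "hand": 0}

```text
time: 22.1
tcp_pos: [0.5256, 0.2378, 0.2514]
tcp_rot: [-0.783, -3.042, 0.001]
contact_force: [0.3, 0.4, 0.8]
gripper_width: 0.0064
```

servo_tool:
  motion:
    - {"x": 0, "y": 0, "z": 0.5, "turn": 0, "hand": 0}
    - {"x": 0, "y": 0, "z": 1.0, "turn": 0, "hand": 0}
    - {"x": 0, "y": 0, "z": 1.3, "turn": 0, "hand": 0}
    - {"x": 0, "y": 0, "z": 1.5, "turn": 0, "hand": 0}

```text
time: 22.5
tcp_pos: [0.5257, 0.2378, 0.2365]
tcp_rot: [-0.783, -3.042, 0.001]
contact_force: [0.8, -1.0, 0.1]
gripper_width: 0.0006
```

```bash
python3 m.py
```

```text
t 22.5 M [-0.004  0.034 -0.   ] F [ 0.8 -1.   0.1] w 0.0006 z 0.2365 keyyaw -2.075
```

servo_tool:
  motion:
    - {"x": 0, "y": 0, "z": 0.3, "turn": 0, "hand": 0}
    - {"x": 0, "y": 0, "z": 0.6, "turn": 0, "hand": 0}
    - {"x": 0, "y": 0, "z": 0.8, "turn": 0, "hand": 0}
    - {"x": 0, "y": 0, "z": 0.9, "turn": 0, "hand": 0}

```text
time: 22.9
tcp_pos: [0.526, 0.238, 0.2287]
tcp_rot: [0.783, 3.041, 0.001]
contact_force: [0.7, -0.7, 10.0]
gripper_width: 0.0007
```

servo_tool:
  motion:
    - {"x": 0, "y": 0, "z": 0.1, "turn": 0, "hand": 0}
    - {"x": 0, "y": 0, "z": 0.2, "turn": 0, "hand": 0}
    - {"x": 0, "y": 0, "z": 0.3, "turn": 0, "hand": 0}
    - {"x": 0, "y": 0, "z": 0.3, "turn": 0, "hand": 0}

```text
time: 23.3
tcp_pos: [0.5268, 0.2384, 0.2283]
tcp_rot: [0.782, 3.038, 0.005]
contact_force: [1.2, 0.7, 20.6]
gripper_width: 0.0007
```

servo_tool:
  motion:
    - {"x": 0, "y": 0, "z": -3, "turn": 0, "hand": 0.5}
    - {"x": 0, "y": 0, "z": -6, "turn": 0, "hand": 0.5}
    - {"x": 0, "y": 0, "z": -6, "turn": 0, "hand": 0.5}
    - {"x": 0, "y": 0, "z": -6, "turn": 0, "hand": 0.5}

```text
time: 23.7
tcp_pos: [0.5259, 0.238, 0.2854]
tcp_rot: [0.783, 3.042, 0.001]
contact_force: [-0.1, 0.1, -0.8]
gripper_width: 0.0281
```

```bash
python3 up.py -2.05 wrist up5; cat > up6.py <<'E'
from h import *
from bench import optics,models
import sys
# scene: bar bbox + joint fit including height
p=optics.read_camera("scene"); ds=models.outline_of(p,"key_mid")
d=min(ds,key=lambda d:abs(d["extent"][0]+d["extent"][2]/2-369)); m=d["mask"].astype(np.float32); print("scene",d["conf"],d["extent"])
parts=lambda z:[box((-.008,.008),(-.008,.008),(.085-z,.178)),KEY[1]]
y0=float(sys.argv[1])
for z in (.025,.0285,.032,.039):
    f=lambda v:-iou(sil(p,parts(z),*keypose(v[0],v[1],v[2],v[3],z0=z)),m)
    r=minimize(f,[.526,.238,y0,0],method="Nelder-Mead",options=dict(initial_simplex=[[.526,.238,y0,0],[.529,.238,y0,0],[.526,.241,y0,0],[.526,.238,y0+.15,0],[.526,.238,y0,.03]],maxiter=200)); print(z,r.x.round(4),round(-r.fun,3))
E
python3 up6.py -2.05
```

```text
wrist [322. 194.] [(0.61, [299.4, 144.5, 38.2, 127.3])]
x,y,yaw,footz [ 0.5256  0.2377 -2.1105  0.0277] score 0.894
t 23.8 pos [0.5256 0.2378 0.284 ] x [-0.876  0.483  0.001] y [ 0.483  0.876 -0.001] z [-0.001 -0.    -1.   ] w 0.0359 F [ 0.8 -0.4  0.8] j [ 0.38 -0.11  1.56  0.    1.69 -0.69]
shift cm [-0.02  0.    8.61]
scene 0.86 [349.4, 210.2, 41.1, 57.1]
0.025 [ 0.5265  0.2396 -2.0968  0.006 ] 0.84
0.0285 [ 0.5275  0.2406 -2.1252 -0.0037] 0.84
0.032 [ 0.5283  0.2395 -2.1028 -0.0252] 0.837
0.039 [ 0.5317  0.2427 -2.111  -0.0395] 0.843
```

servo_tool:
  motion:
    - {"x": 0, "y": 0, "z": 4, "turn": 0.035, "hand": 0.4}
    - {"x": 0, "y": 0, "z": 7.5, "turn": 0.035, "hand": 0.4}
    - {"x": 0, "y": 0, "z": 8.7, "turn": 0.035, "hand": 0.35}
    - {"x": 0, "y": 0, "z": 8.7, "turn": 0.035, "hand": 0}
    - {"x": 0, "y": 0, "z": 8.7, "turn": 0.035, "hand": 0}
    - {"x": 0, "y": 0, "z": 8.7, "turn": 0.035, "hand": 0}
    - {"x": 0, "y": 0, "z": 8.7, "turn": 0.035, "hand": 0}
  squeeze: 60

```text
time: 24.6
tcp_pos: [0.5262, 0.2378, 0.1999]
tcp_rot: [0.836, 3.027, 0.001]
contact_force: [-1.6, -1.3, 6.6]
gripper_width: 0.0175
```

```bash
python3 m.py
```

```text
t 24.6 M [-0.967  0.604 -0.093] F [-1.6 -1.3  6.6] w 0.0175 z 0.1999 keyyaw -2.11
```

servo_tool:
  motion:
    - {"x": 0, "y": 0, "z": 0.15, "turn": 0.05, "hand": 0}
    - {"x": 0, "y": 0, "z": 0.15, "turn": 0.1, "hand": 0}

```text
time: 24.8
tcp_pos: [0.5262, 0.2378, 0.1985]
tcp_rot: [0.989, 2.98, 0.001]
contact_force: [-1.3, -2.4, 6.5]
gripper_width: 0.0177
```

```bash
python3 m.py
```

```text
t 24.8 M [-1.15   0.601  0.14 ] F [-1.3 -2.4  6.5] w 0.0177 z 0.1985 keyyaw -2.212
```

servo_tool:
  motion:
    - {"x": 0, "y": 0, "z": 0, "turn": 0.05, "hand": 0}
    - {"x": 0, "y": 0, "z": 0, "turn": 0.1, "hand": 0}

```text
time: 25.0
tcp_pos: [0.526, 0.2377, 0.1978]
tcp_rot: [1.137, 2.928, 0.0]
contact_force: [-2.3, -3.2, 1.5]
gripper_width: 0.0177
```

```bash
python3 m.py
```

```text
t 25.0 M [-1.173  0.619  0.035] F [-2.3 -3.2  1.5] w 0.0177 z 0.1978 keyyaw -2.312
```

servo_tool:
  motion:
    - {"x": 0, "y": 0, "z": 0, "turn": 0.05, "hand": 0}
    - {"x": 0, "y": 0, "z": 0, "turn": 0.1, "hand": 0}

```text
time: 25.2
tcp_pos: [0.5257, 0.2377, 0.197]
tcp_rot: [1.282, 2.868, -0.001]
contact_force: [-1.7, -2.5, -2.0]
gripper_width: 0.0175
```

```bash
python3 m.py
```

```text
t 25.2 M [-0.996  0.402  0.025] F [-1.7 -2.5 -2. ] w 0.0175 z 0.197 keyyaw -2.412
```

The key sinks about 3 mm as it turns. It had been forced past the nut's flats and wedged high, and is now dropping into the next alignment. I'll seat it with light downward pressure and take it gently up to the stop.

servo_tool:
  motion:
    - {"x": 0, "y": 0, "z": 0.1, "turn": 0.05, "hand": 0}
    - {"x": 0, "y": 0, "z": 0.15, "turn": 0.1, "hand": 0}

```text
time: 25.4
tcp_pos: [0.5262, 0.2378, 0.1969]
tcp_rot: [1.423, 2.799, 0.002]
contact_force: [-2.9, -3.4, 10.4]
gripper_width: 0.0176
```

```bash
python3 m.py
```

```text
t 25.4 M [-1.168  0.802  0.101] F [-2.9 -3.4 10.4] w 0.0176 z 0.1969 keyyaw -2.512
```

servo_tool:
  motion:
    - {"x": 0, "y": 0, "z": 0, "turn": 0.03, "hand": 0}
    - {"x": 0, "y": 0, "z": 0, "turn": 0.06, "hand": 0}

```text
time: 25.6
tcp_pos: [0.5261, 0.2378, 0.1969]
tcp_rot: [1.505, 2.756, 0.002]
contact_force: [-1.5, -3.4, 7.2]
gripper_width: 0.0179
```

```bash
python3 m.py
```

```text
t 25.6 M [-1.104  0.695  0.221] F [-1.5 -3.4  7.2] w 0.0179 z 0.1969 keyyaw -2.571
```

servo_tool:
  motion:
    - {"x": 0, "y": 0, "z": 0, "turn": 0.03, "hand": 0}
    - {"x": 0, "y": 0, "z": 0, "turn": 0.06, "hand": 0}

```text
time: 25.8
tcp_pos: [0.5261, 0.2378, 0.1969]
tcp_rot: [1.587, 2.709, 0.001]
contact_force: [-3.1, -3.6, 7.9]
gripper_width: 0.0176
```

```bash
python3 m.py
```

```text
t 25.8 M [-1.283  0.801  0.183] F [-3.1 -3.6  7.9] w 0.0176 z 0.1969 keyyaw -2.631
```

servo_tool:
  motion:
    - {"x": 0, "y": 0, "z": -0.05, "turn": 0.03, "hand": 0}
    - {"x": 0, "y": 0, "z": -0.05, "turn": 0.06, "hand": 0}

```text
time: 26.0
tcp_pos: [0.526, 0.2377, 0.197]
tcp_rot: [1.668, 2.661, 0.001]
contact_force: [-1.7, -3.9, 7.8]
gripper_width: 0.0178
```

```bash
python3 m.py
```

```text
t 26.0 M [-1.33   0.847  0.178] F [-1.7 -3.9  7.8] w 0.0178 z 0.197 keyyaw -2.691
```

servo_tool:
  motion:
    - {"x": 0, "y": 0, "z": 0, "turn": 0.03, "hand": 0}
    - {"x": 0, "y": 0, "z": 0, "turn": 0.06, "hand": 0}

```text
time: 26.2
tcp_pos: [0.526, 0.2377, 0.197]
tcp_rot: [1.748, 2.609, 0.001]
contact_force: [-2.2, -4.4, 6.2]
gripper_width: 0.018
```

```bash
python3 m.py
```

```text
t 26.2 M [-1.39   0.971  0.249] F [-2.2 -4.4  6.2] w 0.018 z 0.197 keyyaw -2.751
```

Torque holds near 0.2 N m with the key on the floor, so the nut is now turning. I continue until it rises.

servo_tool:
  motion:
    - {"x": 0, "y": 0, "z": 0, "turn": 0.05, "hand": 0}
    - {"x": 0, "y": 0, "z": 0, "turn": 0.1, "hand": 0}
    - {"x": 0, "y": 0, "z": 0, "turn": 0.15, "hand": 0}

```text
time: 26.5
tcp_pos: [0.526, 0.2377, 0.197]
tcp_rot: [1.939, 2.471, 0.001]
contact_force: [-2.1, -4.0, 6.6]
gripper_width: 0.0179
```

```bash
python3 m.py
```

```text
t 26.5 M [-1.535  0.799  0.828] F [-2.1 -4.   6.6] w 0.0179 z 0.197 keyyaw -2.901
```

servo_tool:
  motion:
    - {"x": 0, "y": 0, "z": 0, "turn": 0.05, "hand": 0}
    - {"x": 0, "y": 0, "z": 0, "turn": 0.1, "hand": 0}

```text
time: 26.7
tcp_pos: [0.526, 0.2377, 0.197]
tcp_rot: [2.06, 2.371, 0.001]
contact_force: [-2.9, -4.0, 6.6]
gripper_width: 0.0177
```

```bash
python3 m.py
```

```text
t 26.7 M [-1.419  0.895  0.619] F [-2.9 -4.   6.6] w 0.0177 z 0.197 keyyaw -3.002
```

servo_tool:
  motion:
    - {"x": 0, "y": 0, "z": 0, "turn": 0.05, "hand": 0}
    - {"x": 0, "y": 0, "z": 0, "turn": 0.1, "hand": 0}

```text
time: 26.9
tcp_pos: [0.5259, 0.2378, 0.197]
tcp_rot: [2.176, 2.265, 0.001]
contact_force: [-3.1, -4.2, 7.7]
gripper_width: 0.0179
```

```bash
python3 m.py
```

```text
t 26.9 M [-1.209  1.097  0.149] F [-3.1 -4.2  7.7] w 0.0179 z 0.197 keyyaw -3.102
```

The torque peaked at 0.83 N m near yaw −2.9, 60° after the earlier rise at about −1.7. So the stop is real, and I overshot it and the socket slipped over the flats again. I carry on to the next alignment, then creep and stop as soon as the torque clearly rises.

servo_tool:
  motion:
    - {"x": 0, "y": 0, "z": 0, "turn": 0.1, "hand": 0}
    - {"x": 0, "y": 0, "z": 0, "turn": 0.2, "hand": 0}

```text
time: 27.1
tcp_pos: [0.5259, 0.2378, 0.197]
tcp_rot: [2.394, 2.034, 0.001]
contact_force: [-3.2, -3.5, 6.1]
gripper_width: 0.0175
```

```bash
python3 m.py
```

```text
t 27.1 M [-1.007  1.149  0.092] F [-3.2 -3.5  6.1] w 0.0175 z 0.197 keyyaw 2.979
```

servo_tool:
  motion:
    - {"x": 0, "y": 0, "z": 0.05, "turn": 0.1, "hand": 0}
    - {"x": 0, "y": 0, "z": 0.1, "turn": 0.2, "hand": 0}

```text
time: 27.3
tcp_pos: [0.5262, 0.2381, 0.1969]
tcp_rot: [2.585, 1.785, 0.004]
contact_force: [-4.2, -2.3, 16.2]
gripper_width: 0.0176
```

```bash
python3 m.py
```

```text
t 27.3 M [-0.966  1.388  0.145] F [-4.2 -2.3 16.2] w 0.0176 z 0.1969 keyyaw 2.779
```

servo_tool:
  motion:
    - {"x": 0, "y": 0, "z": 0, "turn": 0.05, "hand": 0}
    - {"x": 0, "y": 0, "z": 0, "turn": 0.1, "hand": 0}

```text
time: 27.5
tcp_pos: [0.5262, 0.238, 0.1969]
tcp_rot: [2.669, 1.656, 0.004]
contact_force: [-3.9, -4.0, 13.1]
gripper_width: 0.0178
```

```bash
python3 m.py
```

```text
t 27.5 M [-1.052  1.156  0.247] F [-3.9 -4.  13.1] w 0.0178 z 0.1969 keyyaw 2.681
```

servo_tool:
  motion:
    - {"x": 0, "y": 0, "z": -0.1, "turn": 0.03, "hand": 0}
    - {"x": 0, "y": 0, "z": -0.1, "turn": 0.05, "hand": 0}

```text
time: 27.7
tcp_pos: [0.526, 0.2379, 0.1969]
tcp_rot: [2.709, 1.59, 0.002]
contact_force: [-2.8, -2.6, 7.8]
gripper_width: 0.0177
```

```bash
python3 m.py
```

```text
t 27.7 M [-0.995  1.047  0.17 ] F [-2.8 -2.6  7.8] w 0.0177 z 0.1969 keyyaw 2.632
```

servo_tool:
  motion:
    - {"x": 0, "y": 0, "z": 0, "turn": 0.02, "hand": 0}
    - {"x": 0, "y": 0, "z": 0, "turn": 0.04, "hand": 0}

```text
time: 27.9
tcp_pos: [0.526, 0.2379, 0.197]
tcp_rot: [2.74, 1.536, 0.002]
contact_force: [-2.9, -2.4, 8.2]
gripper_width: 0.0174
```

```bash
python3 m.py
```

```text
t 27.9 M [-0.944  1.073  0.237] F [-2.9 -2.4  8.2] w 0.0174 z 0.197 keyyaw 2.593
```

servo_tool:
  motion:
    - {"x": 0, "y": 0, "z": 0, "turn": 0.02, "hand": 0}
    - {"x": 0, "y": 0, "z": 0, "turn": 0.04, "hand": 0}

```text
time: 28.1
tcp_pos: [0.526, 0.2379, 0.197]
tcp_rot: [2.77, 1.481, 0.002]
contact_force: [-2.8, -2.5, 9.0]
gripper_width: 0.0176
```

```bash
python3 m.py
```

```text
t 28.1 M [-1.051  1.098  0.201] F [-2.8 -2.5  9. ] w 0.0176 z 0.197 keyyaw 2.553
```

servo_tool:
  motion:
    - {"x": 0, "y": 0, "z": 0, "turn": 0.02, "hand": 0}
    - {"x": 0, "y": 0, "z": 0, "turn": 0.04, "hand": 0}

```text
time: 28.3
tcp_pos: [0.526, 0.2379, 0.197]
tcp_rot: [2.799, 1.425, 0.002]
contact_force: [-3.6, -2.7, 8.3]
gripper_width: 0.0176
```

```bash
python3 m.py
```

```text
t 28.3 M [-1.008  1.082  0.272] F [-3.6 -2.7  8.3] w 0.0176 z 0.197 keyyaw 2.513
```

servo_tool:
  motion:
    - {"x": 0, "y": 0, "z": 0, "turn": 0.02, "hand": 0}
    - {"x": 0, "y": 0, "z": 0, "turn": 0.04, "hand": 0}

```text
time: 28.5
tcp_pos: [0.526, 0.2379, 0.1969]
tcp_rot: [2.827, 1.369, 0.002]
contact_force: [-3.0, -2.8, 8.2]
gripper_width: 0.018
```

```bash
python3 m.py
```

```text
t 28.5 M [-1.019  1.008  0.26 ] F [-3.  -2.8  8.2] w 0.018 z 0.1969 keyyaw 2.473
```

servo_tool:
  motion:
    - {"x": 0, "y": 0, "z": 0, "turn": 0.02, "hand": 0}
    - {"x": 0, "y": 0, "z": 0, "turn": 0.04, "hand": 0}

```text
time: 28.7
tcp_pos: [0.526, 0.2379, 0.197]
tcp_rot: [2.854, 1.313, 0.002]
contact_force: [-2.8, -3.8, 7.6]
gripper_width: 0.0175
```

```bash
python3 m.py
```

```text
t 28.7 M [-1.021  0.94   0.412] F [-2.8 -3.8  7.6] w 0.0175 z 0.197 keyyaw 2.433
```

servo_tool:
  motion:
    - {"x": 0, "y": 0, "z": 0, "turn": 0.02, "hand": 0}

```text
time: 28.8
tcp_pos: [0.526, 0.2379, 0.197]
tcp_rot: [2.867, 1.284, 0.002]
contact_force: [-2.7, -4.2, 8.1]
gripper_width: 0.0173
```

```bash
python3 m.py
```

```text
t 28.8 M [-1.087  0.956  0.456] F [-2.7 -4.2  8.1] w 0.0173 z 0.197 keyyaw 2.413
```

servo_tool:
  motion:
    - {"x": 0, "y": 0, "z": 0, "turn": 0.03, "hand": 0}
    - {"x": 0, "y": 0, "z": 0, "turn": 0.03, "hand": 0}

```text
time: 29.0
tcp_pos: [0.5261, 0.2379, 0.197]
tcp_rot: [2.886, 1.241, 0.002]
contact_force: [-2.5, -2.9, 8.1]
gripper_width: 0.0175
```

```bash
python3 m.py
```

```text
t 29.0 M [-1.116  0.919  0.581] F [-2.5 -2.9  8.1] w 0.0175 z 0.197 keyyaw 2.383
```

A sustained 0.58 N m shows the stop is reached. I ease the torque within the play, release, rise and check the seating height by light touch.

servo_tool:
  motion:
    - {"x": 0, "y": 0, "z": 0, "turn": -0.06, "hand": 0}
    - {"x": 0, "y": 0, "z": -0.05, "turn": -0.1, "hand": 0}
    - {"x": 0, "y": 0, "z": -0.05, "turn": -0.1, "hand": 0.45}
    - {"x": 0, "y": 0, "z": -0.05, "turn": -0.1, "hand": 0.45}
    - {"x": 0, "y": 0, "z": -0.05, "turn": -0.1, "hand": 0.45}
    - {"x": 0, "y": 0, "z": -0.05, "turn": -0.1, "hand": 0.45}
    - {"x": 0, "y": 0, "z": -2, "turn": -0.1, "hand": 0.45}
    - {"x": 0, "y": 0, "z": -5.5, "turn": -0.1, "hand": 0.45}
    - {"x": 0, "y": 0, "z": -5.5, "turn": -0.1, "hand": 0}
    - {"x": 0, "y": 0, "z": -5.5, "turn": -0.1, "hand": 0}
    - {"x": 0, "y": 0, "z": -5.5, "turn": -0.1, "hand": 0}
    - {"x": 0, "y": 0, "z": -5.5, "turn": -0.1, "hand": 0}

```text
time: 30.2
tcp_pos: [0.5255, 0.2378, 0.2495]
tcp_rot: [-2.82, -1.384, 0.002]
contact_force: [-0.6, -0.5, -0.2]
gripper_width: 0.0144
```

```bash
python3 m.py; python3 up.py 2.48 wrist up7; python3 up6.py 2.48
```

```text
t 30.2 M [-0.061  0.118  0.03 ] F [-0.6 -0.5 -0.2] w 0.0144 z 0.2495 keyyaw 2.484
wrist [320. 207.] [(0.64, [300.6, 158.7, 37.7, 142.8])]
x,y,yaw,footz [0.522  0.2337 2.5    0.0187] score 0.93
t 30.3 pos [0.5256 0.2378 0.2499] x [ 0.612  0.791 -0.001] y [ 0.791 -0.612 -0.001] z [-0.001 -0.    -1.   ] w 0.0065 F [-0.2  0.   0.6] j [ 0.38 -0.1   1.61  0.    1.63  1.04]
shift cm [-0.55 -0.03  6.09]
scene 0.94 [357.1, 207.8, 18.6, 56.6]
0.025 [0.5391 0.2495 2.4583 0.0121] 0.81
0.0285 [0.5398 0.249  2.4239 0.0143] 0.803
0.032 [0.5384 0.2499 2.4553 0.0046] 0.803
0.039 [5.3830e-01 2.5010e-01 2.4583e+00 7.0000e-04] 0.791
```

servo_tool:
  motion:
    - {"x": 0, "y": 0, "z": 1, "turn": 0, "hand": 0}
    - {"x": 0, "y": 0, "z": 1.9, "turn": 0, "hand": 0}
    - {"x": 0, "y": 0, "z": 2.2, "turn": 0, "hand": 0}
    - {"x": 0, "y": 0, "z": 2.3, "turn": 0, "hand": 0}
    - {"x": 0, "y": 0, "z": 2.4, "turn": 0, "hand": 0}

```text
time: 30.9
tcp_pos: [0.5258, 0.2379, 0.2266]
tcp_rot: [-2.82, -1.384, -0.0]
contact_force: [-0.9, 0.1, 0.3]
gripper_width: 0.0004
```

servo_tool:
  motion:
    - {"x": 0, "y": 0, "z": 0.1, "turn": 0, "hand": 0}
    - {"x": 0, "y": 0, "z": 0.2, "turn": 0, "hand": 0}
    - {"x": 0, "y": 0, "z": 0.2, "turn": 0, "hand": 0}

```text
time: 31.2
tcp_pos: [0.526, 0.238, 0.2252]
tcp_rot: [2.82, 1.384, 0.002]
contact_force: [-1.0, -0.1, 3.8]
gripper_width: 0.0004
```

Contact is at 225.2 mm, exactly the fully-down height. I retreat and check once more.

servo_tool:
  motion:
    - {"x": 0, "y": 0, "z": -2, "turn": 0, "hand": 0}
    - {"x": 0, "y": 0, "z": -6, "turn": 0, "hand": 0}
    - {"x": 0, "y": 0, "z": -10, "turn": 0, "hand": 0}
    - {"x": 0, "y": 0, "z": -12, "turn": 0, "hand": 0}
    - {"x": 0, "y": 0, "z": -12, "turn": 0, "hand": 0}
    - {"x": 0, "y": 0, "z": -12, "turn": 0, "hand": 0}

```text
time: 31.8
tcp_pos: [0.5258, 0.2379, 0.344]
tcp_rot: [-2.82, -1.385, 0.0]
contact_force: [0.2, -0.3, -1.0]
gripper_width: 0.0001
```

```bash
python3 up6.py 2.48; python3 m.py; python3 - <<'E'
import cv2,numpy as np
from bench import optics,models,finish_job
p=optics.read_camera("scene")
for l in ("ink_jar_c","scraper_grip","beaker_in","bottle_a_c","dark_jar_c","pot_in"): print(l,[(round(d["conf"],2),d["extent"]) for d in models.outline_of(p,l)][:2])
finish_job()
E
```

```text
scene 0.62 [357.6, 203.8, 17.5, 64.5]
0.025 [5.2740e-01 2.3960e-01 2.4515e+00 1.0000e-04] 0.778
0.0285 [ 0.5277  0.2406  2.4337 -0.0039] 0.78
0.032 [ 0.5327  0.2471  2.4497 -0.0104] 0.811
0.039 [ 0.5326  0.2528  2.4527 -0.0403] 0.806
t 31.9 M [-0.088  0.102 -0.024] F [ 0.2 -0.7 -0.1] w 0.0003 z 0.343 keyyaw 2.484
ink_jar_c []
scraper_grip [(0.78, [298.2, 212.9, 43.7, 35.4]), (0.27, [268.9, 228.0, 24.3, 34.1])]
beaker_in [(0.97, [226.9, 237.5, 34.4, 45.4])]
bottle_a_c [(0.56, [403.7, 306.4, 34.4, 61.6])]
dark_jar_c [(0.65, [236.9, 139.2, 24.0, 28.7])]
pot_in [(0.76, [433.7, 288.9, 40.6, 45.5]), (0.29, [401.7, 306.8, 38.3, 63.6])]
the job is handed in; nothing more can be done
```

The key is standing upright on the nut, fully down and with nothing holding it. I handed the job in at about 32 s.

I lifted the key by the ends of its crossbar and let it swing down. I tipped it upright into the bore and let go, then took a fresh hold across the bar. I then turned it clockwise until the torque rose and held at 0.58 N m, against about 0.2 N m while the nut was turning.

**Last checks**
- **Height:** the fingers touched the top of the bar at 225.2 mm; fully down is 225 mm.
- **Upright:** at the fully-down height, the final scene-camera fit gave a tilt of about 0°. That fit was loose; it scored about the same at other heights with tilts up to 2.3°, so I relied on the touch for height.
- **Bystanders:** the scraper, beaker, green bottle, blue jar and cup showed where they were at the start, within detection error. The yellow jar was not detected in the last picture, though nothing went near it. I did not check the red bottle.

**What went wrong**
- **Overshot stop:** I turned past the stop twice, and the key then turned further than the stop should allow. I took this as the socket slipping over the nut's flats. The first time it left the key about 3 mm high. I went on each time to the next 60° alignment, pushed the key down again and crept up to the stop.
- **Nut angle not seen:** I never saw the nut's angle directly. That it is at its stop is judged from the sustained torque, and from the torque rising again at key angles about 60° apart.

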